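Load the bench-top cold well while the fridge is down

TASK

The kitchen fridge is being repaired, so get the bench-top cold well ready: slide its cover fully open, fit every cold plate on the bench into a bay of its own (hook its tongue under the lip of the near wall, then swing the tail down until it lies flat), and seat the temperature logger flat and square in its keyed pocket. Then slide the cover fully shut over them, and do not disturb the tumbler, bowl and jar.

Things in the scene. Friction and masses are not known exactly. Their poses are not given: they have to be found in the camera images.
- well: Fixed bench-top cold well: steel trough 214 x 446 mm (x, y) outside, 64 mm high, 8 mm walls and floor. Origin under its centre, at bench height. x points from the near wall (robot side, inner face x = -99 mm) to the far wall (inner face +99). On the floor, in a row along y: four plate bays and a keyed pocket.
- lip (a point): Middle of the edge of the lip, at its underside, (-87, 40, 21) mm in the well's frame. The lip juts 12 mm from the near wall over all four bays, 8 mm thick, its underside 13 mm above the well floor. A plate goes in only tilted (about 20 degrees, tail up), tongue low under the lip, and is then swung down.
- pocket (a point): Centre of the logger's keyed pocket, on the well floor, at (-10, -160) mm in the well's frame. Rectangle 80 x 62 mm (x, y) within a rim 10 mm high; from its -x side a slot 31 mm wide leads on 20 mm for the logger's tab. The seated logger's origin lies here, its x along the well's x.
- cover (a joint): Slide of the well's flat grey cover, in m: 0 shut (over the whole well), 0.19 fully open; it opens along the well's +x, away from the robot, and stays where it is left (3 N of friction). Starts 0 to 60 mm open. Underside 66 mm, top 72 mm above the bench; seated things clear it.
- cover_handle (a point): Middle of the top edge of the cover's upright black handle blade, 100 mm long along the well's y, 14 mm thick (in x), 32 mm high, top 104 mm above the bench; moves with the cover; at (-85, 0) mm in the well's frame when shut.
- logger: Loose white temperature logger, 0.18 kg: block 74 x 56 x 22 mm (x, y, z); key tab at its -x end 18 long, 26 wide, 22 mm high; on top, centred, an upright grip fin 50 long (x), 14 thick (y), 30 mm high (52 in all), beside it a black display strip. Origin: centre of the block's underside (without tab); z up. Starts flat on the bench beside the well.
- tumbler: Bystander: steel tumbler 100 mm high, 76 mm across. Origin under its centre.
- bowl: Bystander: white bowl 140 mm across, 60 mm high. Origin under its centre.
- jar: Bystander: closed amber jar 120 mm high, 80 mm across. Origin under its centre.
- bay0 (a point): Plate bay at (-10, 160) mm in the well's frame, on the well floor (8 mm above the bench): the origin of a seated plate lies here, its x along the well's x, tongue to the near wall. The bay is 68 mm wide between ribs 10 mm high and 156 mm long from near wall to a tail stop 12 mm high; 34 mm of free floor beyond.
- plate0: Loose white cold plate, 0.28 kg: slab 130 x 62 x 22 mm (x, y, z); at its -x end a tongue 22 long, 50 wide, 8 mm thick, flush with the underside; on top, centred, an upright grip fin 60 long (x), 14 thick (y), 30 mm high: 52 mm high in all. Origin: centre of the slab's underside; z up. Starts flat on the bench beside the well, or is absent (None): 3 or 4 of the four are there.
- plate0_tip (a point): Middle of the lower edge of plate0's tongue end, at (-87, 0, 0) mm in the plate's frame.
- bay1 (a point): Plate bay at (-10, 80) mm in the well's frame, on the well floor (8 mm above the bench): the origin of a seated plate lies here, its x along the well's x, tongue to the near wall. The bay is 68 mm wide between ribs 10 mm high and 156 mm long from near wall to a tail stop 12 mm high; 34 mm of free floor beyond.
- plate1: Another cold plate, the same as plate0 (may be absent).
- plate1_tip (a point): Middle of the lower edge of plate1's tongue end, at (-87, 0, 0) mm in the plate's frame.
- bay2 (a point): Plate bay at (-10, 0) mm in the well's frame, on the well floor (8 mm above the bench): the origin of a seated plate lies here, its x along the well's x, tongue to the near wall. The bay is 68 mm wide between ribs 10 mm high and 156 mm long from near wall to a tail stop 12 mm high; 34 mm of free floor beyond.
- plate2: Another cold plate, the same as plate0 (may be absent).
- plate2_tip (a point): Middle of the lower edge of plate2's tongue end, at (-87, 0, 0) mm in the plate's frame.
- bay3 (a point): Plate bay at (-10, -80) mm in the well's frame, on the well floor (8 mm above the bench): the origin of a seated plate lies here, its x along the well's x, tongue to the near wall. The bay is 68 mm wide between ribs 10 mm high and 156 mm long from near wall to a tail stop 12 mm high; 34 mm of free floor beyond.
- plate3: Another cold plate, the same as plate0 (may be absent).
- plate3_tip (a point): Middle of the lower edge of plate3's tongue end, at (-87, 0, 0) mm in the plate's frame.
There are look-alikes about, which are no part of the job. What is shaped like the logger but green or red is not meant.

How it is judged:
By the outcome, as a careful person would: the job done as asked, in the order asked, and still so for the second after the job is handed in, with the robot touching nothing.
Of plate0, plate1, plate2, plate3 only 3 to 4 are there at a start; the rules pass over those that are not, and their reading is None.
At some moment in a run one of plate0, plate1, plate2, plate3, logger may be knocked a few centimetres aside while the robot is not near it.
Once in a run the grip may slacken for a moment while it holds something.
It also fails if it takes over 208 s, if anything falls off the work surface, if the arm or the gripper's body presses on something with over 40 N, if the wrist force passes 120 N, or if a joint passes its speed limit or range.

ROBOT

A 7-joint arm with a two-finger parallel gripper is mounted at the origin on the work surface. World frame = base frame: x ahead of the robot, y to its left, z up, the work surface at z = 0. Lengths are in m, angles in rad, forces in N, time in s.
With the tool pointing down it reaches from about 0.425 to 0.95 m from the base axis. Payload 16.7 kg.
Tool frame: the origin (TCP) lies at the very end of the fingers, on their centre line; the grasp point (between the pads) lies 19 mm behind it; z points along the fingers, y is the line along which they close (so a half turn about z gives the same grasp; the last joint's range is limited). The gripper opens to 94 mm and grips with 3 to 60 N. Pads are 16 mm wide; open, the fingers measure 119 mm over their backs; the gripper's body (75 mm by 177 mm) begins 78 mm behind the grasp point.
Start: joints at [-1.31, 0.426, 0.074, 1.606, -0.034, 1.111, -0.067], TCP at [0.269, 0.619, 0.205] pointing down, gripper open.
Joint ranges: [-2.85, 2.85], [-0.5, 2.14], [-1.23, 1.37], [0.21, 2.46], [-1.02, 4.16], [0.16, 2.05], [-2.73, 2.73]. Speed limits (rad/s): [1.89, 1.89, 2.39, 2.39, 3.01, 3.01, 3.01].

INTERFACE

Orientations are given as a unit quaternion [w, x, y, z].
In Python, from cell import ctrl gives the robot as it stands.
- The arm moves only by the shell command python3 -m inch 'ROWS' [OPENING] [FORCE]. ROWS is JSON, one flat list of numbers, 6 for each row, row after row: the shift along the tool's x, y, z in cm, then the turn, a rotation vector about the tool's x, y, z in degrees. A call has 1 to 20 rows; each row shifts and turns the commanded pose from where the row before left it, along the tool's axes as they then stand; what a row does not reach is not made up. A row lasts 1/8 s, in which the tool goes at most 62.5 mm and 10.7 degrees, less where a joint would pass 70% of its speed; a pose out of reach is approached as far as the arm can. A call is refused whole if a number of a shift passes 6.25 or a number of a turn 10.7, either way. A call with a gripper value outside its range is refused whole. OPENING is the opening, from 0 (shut) to 1 (fully open), set as the call begins (- or left out, the last holds). The fingers move at their own pace and stop on an object; FORCE is the grip in N (left out, the last holds). Time passes only in rows, so rows that do not move let the fingers close. It gives the time, the measured TCP pose, the force, the opening and the grip force at its end, in the units of the state.
- ctrl.get_obs(): the state, without advancing time (a new reading comes with each control period).
- ctrl.read_camera(name): name is "scene" or "top"; returns a dict with "color" (384x512x3 uint8, red, green, blue), "vertical_fov" (degrees; the focal length in pixels is half the picture's height over the tangent of half this angle, whatever the lens; pixels are square), "cx", "cy" (the principal point, pixels), "world_from_camera" (4x4, takes a point from camera to world coordinates). Camera axes: x right, y down, z forward; pixel columns grow to the right and rows downward; lengths in m; the calibration is good to about 2 mm. A picture is of the moment at which its call begins. There is no depth.
- ctrl.sign_off(): hands the job in; it is judged then, once.
Trained networks look in the newest picture that a camera, given by its name, has taken for a name from the list of things; names that differ only in an ending like _2 or _b are one class to them, and where a whole thing is asked for, a point or a joint stands for the part that bears it (a point fixed in the world has none). Each returns a list of dicts, best first, with "p" (0 to 1); they miss things now and then, are a little off and sometimes report something else, mostly with a low value. They report only what shows in the picture. A call takes as long as a camera call. They do not tell look-alikes from the thing itself.
- ctrl.trace(camera, query): "mask" (384x512 bool, what is visible of it) and "centre" ([column, row] in pixels, amid what is visible of it).
The state is a dict: "time": time; "joint_positions": joint angles; "qd": joint speeds; "tau": joint torques, N m; "tool_pos": TCP position; "orientation": TCP orientation; "force": force on the tool from outside, world axes, zero at the start; "torque": the same for the moment, N m; "grip_width": finger opening in m; "gripper_force": force on a finger pad.
Only numpy, scipy, OpenCV 4.12 (cv2) and the standard library are available. Lean on these libraries where they do the work, as an engineer would, in place of code of your own. Each camera call takes 0.05 s, during which the arm holds its last target. There are 200 camera calls.

## Working session

There is one attempt and no reset: what is moved stays moved. The work goes in short steps, Python scripts to look and compute and a shell command to move; the robot and the scene stay as the last step left them, time stands still between calls to the robot, and variables do not carry over. Pictures are saved under pics/ and viewed, at most 14 in all, crops included, and the job is handed in when it is done.

```bash
ls; mkdir -p pics; cat > h.py <<'E'
import numpy as np, cv2
from cell import ctrl
def cam(n):
    c=ctrl.read_camera(n); return c
def save(c,f,s=1.5): cv2.imwrite('pics/'+f,cv2.resize(c['color'][:,:,::-1],None,fx=s,fy=s))
def K(c):
    h=c['color'].shape[0]; f=h/2/np.tan(np.radians(c['vertical_fov'])/2); return f
def ray(c,u,v):
    f=K(c); T=np.array(c['world_from_camera']); d=T[:3,:3]@np.array([(u-c['cx'])/f,(v-c['cy'])/f,1]); return T[:3,3],d
def onz(c,u,v,z):
    o,d=ray(c,u,v); return o+d*(z-o[2])/d[2]
def proj(c,P):
    T=np.array(c['world_from_camera']); p=T[:3,:3].T@(np.array(P)-T[:3,3]); f=K(c); return [p[0]/p[2]*f+c['cx'],p[1]/p[2]*f+c['cy']]
E
python3 - <<'E'
from h import *
o=ctrl.get_obs(); print({k:np.round(v,3) for k,v in o.items()})
for n in ['top','scene']:
    c=cam(n); save(c,n+'0.png'); print(n,c['vertical_fov'],c['cx'],c['cy'],np.round(c['world_from_camera'],3).tolist())
    for q in ['well','cover','cover_handle','logger','plate0','tumbler','bowl','jar','pocket','lip']:
        try:
            for r in ctrl.trace(n,q)[:6]: print(q,round(r['p'],2),np.round(r['centre']),int(r['mask'].sum()))
        except Exception as e: print(q,e)
E
```

```text
pics
{'time': np.float64(0.0), 'joint_positions': array([-1.311,  0.427,  0.074,  1.607, -0.034,  1.111, -0.067]), 'qd': array([-0.   ,  0.001,  0.   , -0.001, -0.   , -0.001, -0.   ]), 'tau': array([ 1.0000e-03, -9.3581e+01,  3.6670e+00, -4.5415e+01, -4.9000e-02,
        2.0000e-02,  0.0000e+00]), 'tool_pos': array([0.269, 0.619, 0.205]), 'orientation': array([-0.   ,  0.203,  0.979, -0.001]), 'force': array([0.343, 0.079, 0.005]), 'torque': array([-0.011,  0.035,  0.008]), 'gripper_force': np.float64(0.0), 'grip_width': np.float64(0.094)}
top 53.329673072805264 255.14053307996446 188.1086855428345 [[0.005, -0.986, 0.17, 0.172], [-1.0, -0.005, 0.002, -0.021], [-0.001, -0.17, -0.986, 1.677], [0.0, 0.0, 0.0, 1.0]]
well 0.64 [200. 161.] 6370
cover 0.91 [205. 154.] 4942
cover 0.55 [363. 207.] 281
cover_handle 0.29 [204. 160.] 6458
logger 0.74 [328. 195.] 259
logger 0.71 [206. 152.] 4868
logger 0.69 [394. 222.] 283
logger 0.65 [322. 230.] 261
plate0 0.79 [281. 194.] 506
plate0 0.77 [308. 156.] 501
plate0 0.63 [305. 188.] 503
plate0 0.63 [203. 159.] 6454
tumbler 0.64 [363. 210.] 301
tumbler 0.31 [127. 164.] 418
bowl 0.97 [362. 154.] 736
jar 0.79 [126. 167.] 377
jar 0.59 [361. 207.] 346
pocket 0.79 [206. 160.] 6376
lip 0.6 [202. 159.] 6589
lip 0.27 [306. 191.] 502
scene 42.25994445449632 260.9426111693073 192.37378134949677 [[0.71, 0.585, -0.392, 1.158], [0.705, -0.577, 0.413, -0.791], [0.015, -0.569, -0.822, 1.587], [0.0, 0.0, 0.0, 1.0]]
well 0.69 [328. 188.] 7265
cover 0.79 [333. 183.] 5460
cover_handle 0.59 [337. 184.] 5430
cover_handle 0.23 [222. 235.] 725
logger 0.95 [116. 280.] 473
logger 0.91 [179. 219.] 355
logger 0.61 [194. 252.] 378
plate0 0.83 [257. 270.] 748
plate0 0.83 [240. 217.] 653
plate0 0.64 [224. 240.] 699
tumbler 0.88 [159. 256.] 540
bowl 0.72 [198. 310.] 1359
bowl 0.45 [329. 186.] 7316
bowl 0.31 [196. 254.] 344
jar 0.92 [378. 128.] 559
pocket 0.69 [331. 185.] 7230
lip 0.64 [331. 184.] 7426
```

View pics/top0.png

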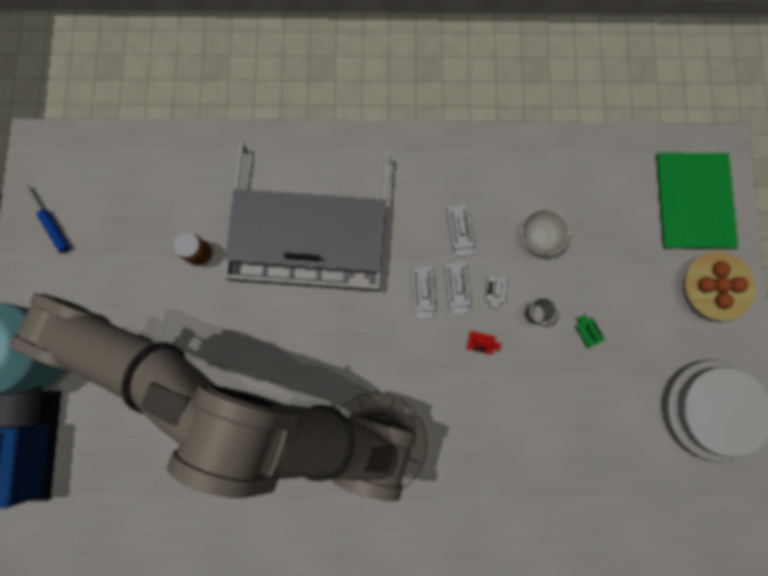

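View pics/scene0.png

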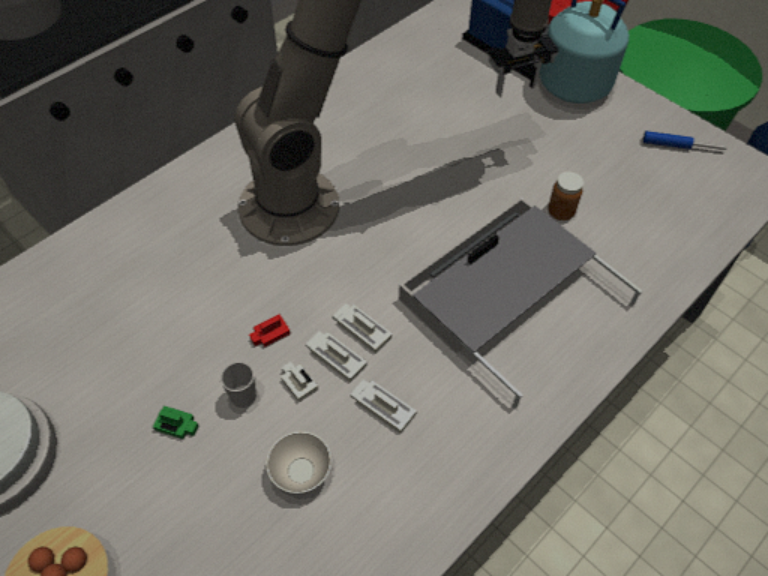

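```bash
cat >> h.py <<'E'
from scipy.optimize import minimize
def boxpts(x0,x1,y0,y1,z0,z1): return np.array([[x,y,z] for x in(x0,x1) for y in(y0,y1) for z in(z0,z1)])
PLATE=[boxpts(-.065,.065,-.031,.031,0,.022),boxpts(-.087,-.065,-.025,.025,0,.008),boxpts(-.03,.03,-.007,.007,.022,.052)]
LOGGER=[boxpts(-.037,.037,-.028,.028,0,.022),boxpts(-.055,-.037,-.013,.013,0,.022),boxpts(-.025,.025,-.007,.007,.022,.052)]
def render(c,boxes,x,y,yaw,z=0,S=4):
    R=np.array([[np.cos(yaw),-np.sin(yaw),0],[np.sin(yaw),np.cos(yaw),0],[0,0,1]])
    H,W=c['color'].shape[:2]; m=np.zeros((H*S,W*S),np.uint8)
    for b in boxes:
        P=b@R.T+[x,y,z]; q=np.array([proj(c,p) for p in P]); q=((q+.5)*S-.5)
        h=cv2.convexHull(np.round(q*16).astype(np.int32).reshape(-1,1,2)); cv2.fillConvexPoly(m,h,1,shift=4)
    return cv2.resize(m.astype(np.float32),(W,H),interpolation=cv2.INTER_AREA)
def fit(cams,masks,boxes,g,z=0):
    ms=[cv2.GaussianBlur(m.astype(np.float32),(0,0),1) for m in masks]
    def cost(p): return sum(((cv2.GaussianBlur(render(c,boxes,p[0],p[1],p[2],z),(0,0),1)-m)**2).sum() for c,m in zip(cams,ms))
    r=minimize(cost,g,method='Nelder-Mead',options=dict(initial_simplex=np.array([g,g+np.array([.01,0,0]),g+np.array([0,.01,0]),g+np.array([0,0,.15])]),xatol=2e-4,fatol=.05,maxiter=150))
    return r.x,r.fun
def white(c,z_,):
    pass
E
cat > find.py <<'E'
from h import *
import sys
ct=cam('top');cs=cam('scene')
def best(cands,c,P):
    q=np.array(proj(c,P)); 
    l=[r for r in cands if np.hypot(*(np.array(r['centre'])-q))<12 and r['mask'].sum()<1200]
    return l[0] if l else None
for q,B,amin in [('plate0',PLATE,300),('logger',LOGGER,100)]:
    T=ctrl.trace('top',q);S=ctrl.trace('scene',q)
    for r in T:
        if r['mask'].sum()>900 or r['p']<.2: continue
        col=ct['color'][r['mask']].mean(0)
        P=onz(ct,*r['centre'],.015)
        s=best(S,cs,P)
        cams,masks=[ct],[r['mask']]
        if s: cams.append(cs);masks.append(s['mask'])
        out=[]
        a=np.pi/2
        for y0 in (0,np.pi,):
            for d in (0.15,-.3): out.append(fit(cams,masks,B,np.array([P[0],P[1],y0+d])))
        x,f=min(out,key=lambda o:o[1])
        print(q,'p%.2f'%r['p'],'col',col.round(),'xy',x[:2].round(4),'yaw',np.degrees(x[2]).round(1),'cost',round(f,1),[round(o[1],1) for o in out],len(cams))
        # each camera alone
        for c,m in zip(cams,masks): print('   alone',np.round(fit([c],[m],B,x)[0],4))
E
python3 find.py
python3 - <<'E'
from h import *
ct=cam('top');cs=cam('scene')
a=cv2.resize(ct['color'][90:200,145:265,::-1],None,fx=5,fy=5,interpolation=cv2.INTER_CUBIC)
b=cv2.resize(cs['color'][130:275,260:430,::-1],None,fx=4,fy=4,interpolation=cv2.INTER_CUBIC)
cv2.imwrite('pics/wt.png',a);cv2.imwrite('pics/ws.png',b)
E
```

```text
plate0 p0.79 col [119. 120. 119.] xy [ 0.6277 -0.2476] yaw 8.7 cost 15.1 [np.float64(15.2), np.float64(15.1), np.float64(45.9), np.float64(45.7)] 2
   alone [ 0.6269 -0.2497  0.1302]
   alone [ 0.6285 -0.2463  0.1441]
plate0 p0.71 col [121. 122. 122.] xy [ 0.4388 -0.1355] yaw 3.0 cost 21.4 [np.float64(21.4), np.float64(22.3), np.float64(47.3), np.float64(46.3)] 2
   alone [ 0.4394 -0.137   0.0632]
   alone [ 0.4388 -0.1355  0.053 ]
plate0 p0.68 col [120. 121. 121.] xy [ 0.453  -0.2358] yaw 5.0 cost 11.4 [np.float64(11.4), np.float64(11.4), np.float64(34.6), np.float64(33.7)] 2
   alone [ 0.4531 -0.237   0.0879]
   alone [ 0.4521 -0.2346  0.0758]
logger p0.61 col [115. 116. 114.] xy [ 0.4425 -0.3491] yaw -7.4 cost 21.4 [np.float64(23.0), np.float64(21.4), np.float64(54.6), np.float64(54.3)] 2
   alone [ 0.4439 -0.3491 -0.1293]
   alone [ 0.441  -0.349  -0.1296]
logger p0.57 col [117.  38.  35.] xy [ 0.2835 -0.3014] yaw 77.4 cost 17.8 [np.float64(17.8), np.float64(18.6), np.float64(48.0), np.float64(47.9)] 2
   alone [ 0.2824 -0.3025  1.3946]
   alone [ 0.285  -0.3004  1.3281]
logger p0.50 col [29. 89. 42.] xy [ 0.3134 -0.6186] yaw 208.1 cost 5.7 [np.float64(17.9), np.float64(17.9), np.float64(6.4), np.float64(5.7)] 1
   alone [ 0.3134 -0.6186  3.6319]
```

View pics/wt.png

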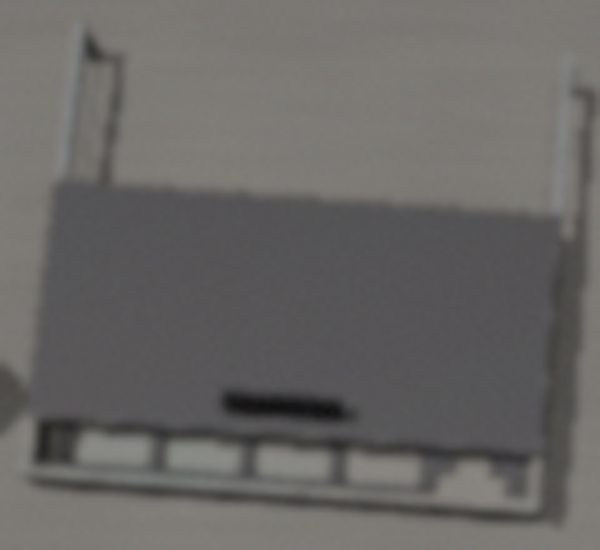

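View pics/ws.png

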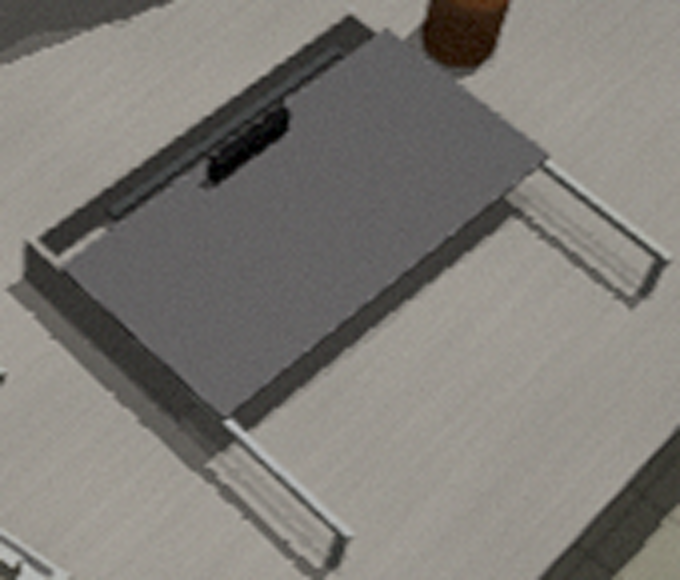

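```bash
cat > wf.py <<'E'
from h import *
from scipy.optimize import least_squares
ct=cam('top');cs=cam('scene')
def pt(o,s,u,v): return [o[0]+(u+.5)/s-.5,o[1]+(v+.5)/s-.5]
T=lambda u,v:pt((145,90),5,u,v); S=lambda u,v:pt((260,130),4,u,v)
# names: cover corners NL NR FL FR ; wall WL WR
obs=[(ct,T(58,183),'FL'),(ct,T(565,214),'FR'),(ct,T(530,456),'NR'),(ct,T(35,422),'NL'),(ct,T(545,515),'WR'),(ct,T(30,475),'WL'),
(cs,S(65,265),'NR'),(cs,S(228,417),'FR'),(cs,S(546,158),'FL'),(cs,S(387,30),'NL'),(cs,S(26,240),'WR'),(cs,S(350,14),'WL')]
def pts(p):
    x,y,a,d,hx,hy=p; R=np.array([[np.cos(a),-np.sin(a)],[np.sin(a),np.cos(a)]])
    w=lambda X,Y,z:np.r_[R@[X,Y]+[x,y],z]
    return dict(FL=w(hx+d,hy,.072),FR=w(hx+d,-hy,.072),NL=w(-hx+d,hy,.072),NR=w(-hx+d,-hy,.072),WL=w(-.107,.223,.064),WR=w(-.107,-.223,.064))
def res(p): q=pts(p); return np.concatenate([np.subtract(proj(c,q[n]),o) for c,o,n in obs])
r=least_squares(res,[.57,.22,-.05,.05,.107,.22]); print(r.x.round(4)); 
for (c,o,n),e in zip(obs,res(r.x).reshape(-1,2).round(2)): print(n,e)
# handle estimate
for q in ['cover_handle']:
    h=np.array([-.085+r.x[3],0]);a=r.x[2]
    H=np.r_[np.array([[np.cos(a),-np.sin(a)],[np.sin(a),np.cos(a)]])@h+r.x[:2],.104];print('handle',H.round(4),proj(ct,H),proj(cs,H))
for c,n in((ct,'t'),(cs,'s')):
    g=c['color'].sum(2)<75; ; ys,xs=np.where(g)
    u,v=proj(c,H); k=(abs(xs-u)<20)&(abs(ys-v)<14); print(n,k.sum(),xs[k].mean(),ys[k].mean())
E
sed -i 's/; ;/;/' wf.py; python3 wf.py
```

```text
[ 0.5567  0.208  -0.0667  0.0468  0.1067  0.2179]
FL [ 0.48 -0.57]
FR [-1.8   0.06]
NR [ 1.63 -0.52]
NL [-0.66 -0.87]
WR [-0.97 -1.08]
WL [-1.64 -0.44]
NR [-0.83  0.09]
FR [-0.71  0.08]
FL [-0.13  0.39]
NL [-1.4   0.47]
WR [-0.65  0.4 ]
WL [-0.17 -1.51]
handle [0.5185 0.2106 0.104 ] [np.float64(200.9301689953812), np.float64(170.1552506491217)] [np.float64(321.7148988386442), np.float64(163.74374274151575)]
t 26 201.42307692307693 170.96153846153845
s 131 321.6564885496183 165.91603053435114
```

```bash
cat > g.py <<'E'
# usage: g.py x y z theta_deg(tool y dir, world) ; plan rotation rows then translation rows
import sys
from h import *
from scipy.spatial.transform import Rotation as Ro
def state():
    o=ctrl.get_obs(); q=o['orientation']; return o,Ro.from_quat([q[1],q[2],q[3],q[0]])
def goalR(th,tilt=0):
    th=np.radians(th); y=np.array([np.cos(th),np.sin(th),0]); z=np.array([0,0,-1.]); x=np.cross(y,z)
    return Ro.from_matrix(np.c_[x,y,z])
def plan(p,th,R0=None,p0=None):
    if R0 is None:
        o,R0=state(); p0=np.array(o['tool_pos'])
    best=min((goalR(th),goalR(th+180)),key=lambda g:(R0.inv()*g).magnitude())
    rv=np.degrees((R0.inv()*best).as_rotvec()); t=best.inv().apply(np.array(p)-p0)*100
    n=int(np.ceil(np.linalg.norm(rv)/9)); m=int(np.ceil(np.linalg.norm(t)/4.5))
    print('ROT',rv.round(2),'n',n,(rv/max(n,1)).round(2),'| SHIFT(goal tool axes,cm)',t.round(2),'n',m,(t/max(m,1)).round(2))
    return best
if __name__=='__main__':
    a=[float(v) for v in sys.argv[1:]]
    o,R0=state(); print('t',round(o['time'],2),np.round(o['tool_pos'],4),'w',round(o['grip_width'],4),'F',np.round(o['force'],1),'j',np.round(o['joint_positions'],2))
    print('xax',R0.as_matrix()[:,0].round(3),'yax',R0.as_matrix()[:,1].round(3),'zax',R0.as_matrix()[:,2].round(3))
    if len(a)>=4: plan(a[:3],a[3])
E
python3 g.py .5185 .2106 .18 -3.8
```

```text
t 1.6 [0.2689 0.6191 0.2054] w 0.0937 F [ 0.2 -0.3 -0.4] j [-1.31  0.43  0.07  1.61 -0.03  1.11 -0.07]
xax [-0.917  0.398  0.   ] yax [ 0.398  0.917 -0.   ] zax [-0. -0. -1.]
ROT [-1.000e-02  0.000e+00  7.032e+01] n 8 [-0.    0.    8.79] | SHIFT(goal tool axes,cm) [-39.1   27.61   2.54] n 11 [-3.55  2.51  0.23]
```

```bash
python3 -m inch '[0,0,0,0,0,8.8, 0,0,0,0,0,8.8, 0,0,0,0,0,8.8, 0,0,0,0,0,8.8, 0,0,0,0,0,8.8, 0,0,0,0,0,8.8, 0,0,0,0,0,8.8, 0,0,0,0,0,8.72]' 1 20
python3 -m inch '[-3.55,2.51,0.23,0,0,0,-3.55,2.51,0.23,0,0,0,-3.55,2.51,0.23,0,0,0,-3.55,2.51,0.23,0,0,0,-3.55,2.51,0.23,0,0,0,-3.55,2.51,0.23,0,0,0,-3.55,2.51,0.23,0,0,0,-3.55,2.51,0.23,0,0,0,-3.55,2.51,0.23,0,0,0,-3.55,2.51,0.23,0,0,0,-3.55,2.51,0.23,0,0,0,0,0,0,0,0,0,0,0,0,0,0,0]'
python3 g.py .5185 .2106 .077 -3.8
```

```text
time: 2.6
tool_pos: [0.2689, 0.6191, 0.2055]
orientation: [-0.0, 0.732, 0.681, 0.0]
force: [-0.6, -0.7, -0.2]
grip_width: 0.0941
gripper_force: 0.0
time: 4.22
tool_pos: [0.5183, 0.2116, 0.1802]
orientation: [-0.0, 0.73, 0.683, 0.0]
force: [-0.3, -0.8, -0.2]
grip_width: 0.0941
gripper_force: 0.0
t 4.22 [0.5183 0.2116 0.1802] w 0.0941 F [-0.3 -0.8 -0.2] j [-0.92  0.29  0.5   1.92 -0.17  0.98 -0.41]
xax [0.066 0.998 0.   ] yax [ 0.998 -0.066 -0.   ] zax [-0.  0. -1.]
ROT [-0.01 -0.01 -0.  ] n 1 [-0.01 -0.01 -0.  ] | SHIFT(goal tool axes,cm) [-0.1   0.02 10.32] n 3 [-0.03  0.01  3.44]
```

```bash
python3 -m inch '[-0.1,0,2.5,0,0,0, 0,0,2.5,0,0,0, 0,0,2.5,0,0,0, 0,0,1.8,0,0,0, 0,0,1,0,0,0, 0,0,0,0,0,0]'
python3 -m inch '[0,0,0,0,0,0, 0,0,0,0,0,0, 0,0,0,0,0,0, 0,0,0,0,0,0,0,0,0,0,0,0,0,0,0,0,0,0]' 0 30
python3 -m inch '[0,1,0,0,0,0, 0,2,0,0,0,0, 0,2,0,0,0,0, 0,2,0,0,0,0, 0,2,0,0,0,0, 0,2,0,0,0,0, 0,1,0,0,0,0, 0,0.5,0,0,0,0, 0,0,0,0,0,0]'
python3 -m inch '[0,0.5,0,0,0,0, 0,0.5,0,0,0,0, 0,0.4,0,0,0,0, 0,0.3,0,0,0,0, 0,0.3,0,0,0,0, 0,0.3,0,0,0,0, 0,0,0,0,0,0]'
```

```text
time: 4.97
tool_pos: [0.5183, 0.2103, 0.0769]
orientation: [-0.0, 0.73, 0.683, -0.0]
force: [-0.1, -0.1, 0.2]
grip_width: 0.0939
gripper_force: 0.0
time: 5.72
tool_pos: [0.5184, 0.2101, 0.0772]
orientation: [-0.0, 0.73, 0.683, -0.0]
force: [0.2, 0.2, -0.2]
grip_width: 0.0373
gripper_force: 0.0
time: 6.85
tool_pos: [0.6436, 0.2019, 0.0771]
orientation: [0.0, 0.73, 0.683, 0.0]
force: [3.4, 2.7, -3.6]
grip_width: 0.0141
gripper_force: 30.0
time: 7.72
tool_pos: [0.6595, 0.2008, 0.0768]
orientation: [-0.005, 0.73, 0.684, -0.005]
force: [-47.6, 0.2, 34.3]
grip_width: 0.0136
gripper_force: 30.0
```

```bash
python3 -m inch '[0,-0.7,0,0,0,0, 0,0,0,0,0,0]'
python3 -m inch '[0,0,0,0,0,0,0,0,0,0,0,0,0,0,0,0,0,0,0,0,0,0,0,0]' 0.6
python3 -m inch '[0,0,-3,0,0,0, 0,0,-4,0,0,0, 0,0,-4,0,0,0,0,0,0,0,0,0]' 1
python3 g.py .4388 -.1355 .2 93
python3 - <<'E'
from h import *
ct=cam('top');cs=cam('scene')
a=cv2.resize(ct['color'][90:215,140:330,::-1],None,fx=4,fy=4,interpolation=cv2.INTER_CUBIC)
cv2.imwrite('pics/wt2.png',a)
b=cv2.resize(cs['color'][130:275,255:430,::-1],None,fx=4,fy=4,interpolation=cv2.INTER_CUBIC)
cv2.imwrite('pics/ws2.png',b)
E
```

```text
time: 7.98
tool_pos: [0.6588, 0.2009, 0.0771]
orientation: [-0.0, 0.73, 0.683, -0.0]
force: [-2.5, 1.9, -3.3]
grip_width: 0.0137
gripper_force: 30.0
time: 8.48
tool_pos: [0.6594, 0.2006, 0.0772]
orientation: [0.0, 0.73, 0.683, 0.0]
force: [0.3, 0.7, -1.2]
grip_width: 0.0502
gripper_force: 0.0
time: 8.98
tool_pos: [0.6609, 0.201, 0.1906]
orientation: [0.001, 0.73, 0.683, 0.002]
force: [-0.1, 0.1, -2.1]
grip_width: 0.0906
gripper_force: 0.0
t 8.97 [0.6609 0.201  0.1906] w 0.0906 F [-0.1  0.1 -2.1] j [-0.73  0.5   0.48  1.61 -0.25  1.1  -0.25]
xax [0.067 0.998 0.002] yax [ 0.998 -0.067  0.005] zax [ 0.005  0.002 -1.   ]
ROT [ 0.11 -0.3  83.18] n 10 [ 0.01 -0.03  8.32] | SHIFT(goal tool axes,cm) [-23.94  32.44  -0.94] n 9 [-2.66  3.6  -0.1 ]
```

View pics/ws2.png

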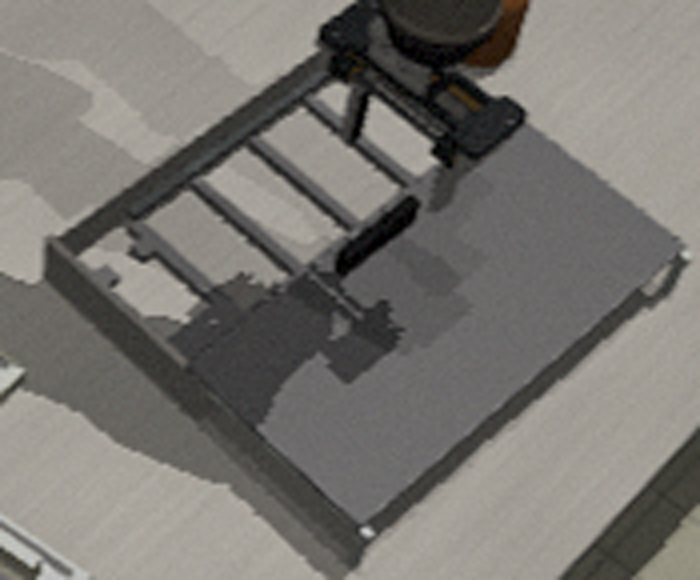

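```bash
python3 -m inch '[0,0,0,0,0,8.32,0,0,0,0,0,8.32,0,0,0,0,0,8.32,0,0,0,0,0,8.32,0,0,0,0,0,8.32,0,0,0,0,0,8.32,0,0,0,0,0,8.32,0,0,0,0,0,8.32,0,0,0,0,0,8.32,0,0,0,0,0,8.32]'
python3 -m inch '[-2.66,3.6,-0.1,0,0,0,-2.66,3.6,-0.1,0,0,0,-2.66,3.6,-0.1,0,0,0,-2.66,3.6,-0.1,0,0,0,-2.66,3.6,-0.1,0,0,0,-2.66,3.6,-0.1,0,0,0,-2.66,3.6,-0.1,0,0,0,-2.66,3.6,-0.1,0,0,0,-2.66,3.6,-0.1,0,0,0,0,0,0,0,0,0,0,0,0,0,0,0]'
python3 g.py .4388 -.1355 .1 93
python3 - <<'E'
from h import *
ct=cam('top');cs=cam('scene')
a=cv2.resize(ct['color'][100:210,140:260,::-1],None,fx=5,fy=5,interpolation=cv2.INTER_CUBIC)
b=cv2.resize(cs['color'][130:275,260:400,::-1],None,fx=4,fy=4,interpolation=cv2.INTER_CUBIC)
H=600
o=np.zeros((600,800,3),np.uint8); a=cv2.resize(ct['color'][100:210,145:245,::-1],None,fx=4,fy=4,interpolation=cv2.INTER_CUBIC); b=cv2.resize(cs['color'][135:240,263:363,::-1],None,fx=4,fy=4,interpolation=cv2.INTER_CUBIC)
o[:440,:400]=a; o[:420,400:]=b
cv2.imwrite('pics/w3.png',o[:440])
E
python3 find.py
```

```text
time: 10.32
tool_pos: [0.6586, 0.2006, 0.1858]
orientation: [0.001, 1.0, 0.024, -0.001]
force: [0.5, -0.0, -0.5]
grip_width: 0.0936
gripper_force: 0.0
time: 11.7
tool_pos: [0.437, -0.1348, 0.1958]
orientation: [0.0, 1.0, 0.026, -0.0]
force: [0.6, 0.7, 0.2]
grip_width: 0.0941
gripper_force: 0.0
t 11.7 [ 0.437  -0.1348  0.1958] w 0.0941 F [0.6 0.7 0.2] j [-0.86  0.1   1.11  2.13 -0.11  0.97 -1.21]
xax [ 0.999  0.053 -0.   ] yax [ 0.053 -0.999  0.   ] zax [-0. -0. -1.]
ROT [0.   0.03 0.01] n 1 [0.   0.03 0.01] | SHIFT(goal tool axes,cm) [0.17 0.08 9.58] n 3 [0.06 0.03 3.19]
plate0 p0.76 col [114. 115. 114.] xy [ 0.6275 -0.2465] yaw 5.3 cost 294.9 [np.float64(295.1), np.float64(294.9), np.float64(314.8), np.float64(314.0)] 2
   alone [ 0.6503 -0.2413 -0.0589]
   alone [ 0.6271 -0.2458  0.1068]
plate0 p0.68 col [97. 96. 91.] xy [ 0.4187 -0.2574] yaw 154.2 cost 239.9 [np.float64(250.4), np.float64(248.7), np.float64(241.1), np.float64(239.9)] 1
   alone [ 0.4187 -0.2574  2.6905]
logger p0.81 col [87. 85. 78.] xy [ 0.4403 -0.3491] yaw -8.2 cost 5.8 [np.float64(5.9), np.float64(5.8), np.float64(46.7), np.float64(46.9)] 2
   alone [ 0.4398 -0.3503 -0.1404]
   alone [ 0.4402 -0.3477 -0.1348]
logger p0.80 col [26. 85. 39.] xy [ 0.3153 -0.6179] yaw 207.9 cost 15.7 [np.float64(57.2), np.float64(57.0), np.float64(15.8), np.float64(15.7)] 2
   alone [ 0.314  -0.6195  3.6373]
   alone [ 0.3149 -0.6172  3.6199]
logger p0.60 col [114. 114. 113.] xy [ 0.6516 -0.2443] yaw 8.5 cost 360.1 [np.float64(360.1), np.float64(360.2), np.float64(378.3), np.float64(377.8)] 2
   alone [ 0.6683 -0.2442  0.0013]
   alone [ 0.6466 -0.2442  0.1507]
logger p0.50 col [79. 23. 22.] xy [ 0.2835 -0.3014] yaw 77.4 cost 4.7 [np.float64(4.8), np.float64(4.7), np.float64(40.9), np.float64(40.4)] 2
   alone [ 0.2836 -0.3026  1.311 ]
   alone [ 0.2836 -0.3012  1.3665]
```

View pics/w3.png

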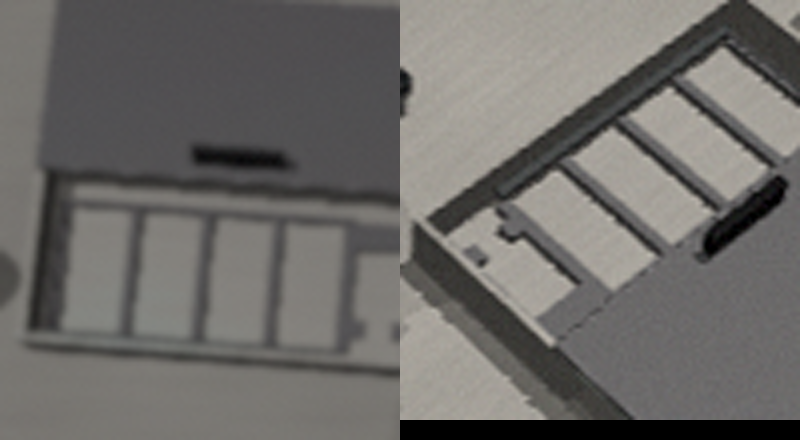

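```bash
cat > we.py <<'E'
from h import *
W=[.555,.208,-.0667]
def w2w(P,W=W):
    a=W[2];R=np.array([[np.cos(a),-np.sin(a),0],[np.sin(a),np.cos(a),0],[0,0,1]]); return R@np.array(P)+[W[0],W[1],0]
def prof(c,pts):
    g=c['color'].sum(2).astype(np.float32); q=np.array([proj(c,w2w(p)) for p in pts],np.float32)
    return cv2.remap(g,q[:,0].reshape(1,-1),q[:,1].reshape(1,-1),cv2.INTER_CUBIC)[0]
def edge(c,fn,xs,sgn,rng=.012):
    s=np.arange(-rng,rng+1e-9,.0005)
    out=[]
    for x in xs:
        p=prof(c,[fn(x,t) for t in s]); d=np.gradient(cv2.GaussianBlur(p.reshape(1,-1),(0,0),2)[0])*sgn
        d=np.maximum(d,0); k=d.argmax(); sl=slice(max(0,k-5),k+6); out.append(((s[sl]*d[sl]).sum()/(d[sl].sum()+1e-9)*1000,d.max()))
    out=np.array(out); return out
if __name__=='__main__':
    for n in('top','scene'):
        c=cam(n)
        for yr in(.126,.046,-.034):
            e=edge(c,lambda x,t:[x,yr+t,.018],np.arange(-.065,.045,.01),1)
            m=np.median(e[:,0]); sl=np.polyfit(np.arange(-.065,.045,.01),e[:,0],1)[0]
            print(n,'rib+6 at',yr,'dy mm',m.round(2),'slope deg',np.degrees(sl/1000).round(2),e[:,0].round(1))
        for yb in(.16,.08,0,-.08):
            ys=np.arange(yb-.02,yb+.021,.01)
            for nm,x,z,sg in(('lip',-.087,.029,1),('tail',.057,.008,-1),('tailtop',.057,.020,-1)):
                e=edge(c,lambda y,t:[x+t,y,z],ys,sg); print('   ',n,nm,yb,'dx',np.median(e[:,0]).round(2),'str',np.median(e[:,1]).round(0))
E
python3 we.py
```

```text
top rib+6 at 0.126 dy mm -1.46 slope deg -1.04 [-1.5 -0.   0.9 -1.9 -1.5 -0.5 -3.5 -1.9 -0.9  0.1 -4. ]
top rib+6 at 0.046 dy mm -0.02 slope deg 0.22 [-0.9 -0.   0.5 -2.5 -1.4  0.1 -0.   0.9 -1.9 -0.4  0.1]
top rib+6 at -0.034 dy mm -0.43 slope deg -0.68 [-0.9  0.1  0.5  0.8 -0.9 -0.4  0.   0.5 -1.9 -1.4 -1. ]
    top lip 0.16 dx 2.02 str 5.0
    top tail 0.16 dx -0.56 str 7.0
    top tailtop 0.16 dx -3.59 str 8.0
    top lip 0.08 dx 2.45 str 5.0
    top tail 0.08 dx -0.6 str 7.0
    top tailtop 0.08 dx -3.65 str 7.0
    top lip 0 dx 1.46 str 5.0
    top tail 0 dx -1.54 str 7.0
    top tailtop 0 dx -4.48 str 7.0
    top lip -0.08 dx 1.43 str 5.0
    top tail -0.08 dx -1.57 str 8.0
    top tailtop -0.08 dx -4.61 str 8.0
scene rib+6 at 0.126 dy mm -8.35 slope deg 0.2 [-8.4 -8.8 -8.8 -8.  -8.  -8.  -8.4 -8.8 -8.7 -7.9 -8. ]
scene rib+6 at 0.046 dy mm -8.02 slope deg 0.09 [-8.5 -8.  -8.  -8.3 -8.4 -7.9 -8.  -8.  -8.  -7.9 -8.3]
scene rib+6 at -0.034 dy mm -8.0 slope deg 0.23 [-8.3 -8.5 -7.5 -8.4 -8.4 -7.9 -7.4 -8.  -8.3 -8.  -7.6]
    scene lip 0.16 dx 7.6 str 27.0
    scene tail 0.16 dx -6.03 str 17.0
    scene tailtop 0.16 dx -1.0 str 17.0
    scene lip 0.08 dx 7.92 str 28.0
    scene tail 0.08 dx 3.41 str 21.0
    scene tailtop 0.08 dx 8.39 str 22.0
    scene lip 0 dx 7.84 str 27.0
    scene tail 0 dx 2.58 str 21.0
    scene tailtop 0 dx -1.02 str 18.0
    scene lip -0.08 dx 8.11 str 29.0
    scene tail -0.08 dx -5.91 str 18.0
    scene tailtop -0.08 dx -1.08 str 18.0
```

```bash
python3 - <<'E'
from we import *
for n in('top','scene'):
    c=cam(n)
    for yr in (.12,.04,-.04):
        s=np.arange(-.03,.0301,.002)
        p=np.mean([prof(c,[[x,yr+t,.018] for t in s]) for x in np.arange(-.06,.04,.01)],0)
        print(n,yr,' '.join('%d:%d'%(t*1000,v) for t,v in zip(s,p)))
E
```

```text
top 0.12 -30:388 -27:389 -25:389 -23:389 -21:390 -19:390 -17:389 -15:382 -13:369 -11:347 -9:315 -7:281 -5:252 -3:235 -1:231 0:241 2:260 4:284 6:310 8:334 10:356 12:372 14:381 16:387 18:389 20:389 22:389 24:389 26:389 28:389 30:389
top 0.04 -30:384 -27:383 -25:383 -23:384 -21:385 -19:385 -17:384 -15:378 -13:367 -11:346 -9:319 -7:288 -5:260 -3:241 -1:236 0:243 2:260 4:282 6:307 8:332 10:353 12:368 14:378 16:384 18:387 20:388 22:388 24:388 26:387 28:387 30:387
top -0.04 -30:379 -27:380 -25:380 -23:381 -21:382 -19:383 -17:382 -15:378 -13:370 -11:353 -9:329 -7:299 -5:270 -3:250 -1:241 0:245 2:259 4:279 6:303 8:328 10:349 12:365 14:375 16:381 18:383 20:384 22:383 24:383 26:382 28:382 30:383
scene 0.12 -30:484 -27:486 -25:486 -23:486 -21:487 -19:490 -17:495 -15:490 -13:448 -11:364 -9:251 -7:150 -5:110 -3:141 -1:211 0:273 2:302 4:302 6:307 8:340 10:399 12:451 14:480 16:488 18:487 20:484 22:482 24:481 26:480 28:480 30:480
scene 0.04 -30:480 -27:480 -25:480 -23:480 -21:481 -19:485 -17:494 -15:499 -13:476 -11:405 -9:293 -7:180 -5:125 -3:146 -1:217 0:282 2:308 4:307 6:312 8:348 10:408 12:461 14:487 16:491 18:488 20:485 22:484 24:484 26:484 28:484 30:485
scene -0.04 -30:482 -27:481 -25:481 -23:481 -21:482 -19:485 -17:494 -15:502 -13:484 -11:417 -9:309 -7:194 -5:129 -3:145 -1:217 0:281 2:306 4:303 6:308 8:346 10:408 12:460 14:485 16:489 18:485 20:483 22:482 24:482 26:481 28:480 30:480
```

```bash
python3 - <<'E'
from g import *
plan([.50,-.05,.1958],86.2)
E

```

```text
ROT [0.01 0.   6.8 ] n 1 [0.01 0.   6.8 ] | SHIFT(goal tool axes,cm) [ 5.71 -8.93  0.04] n 3 [ 1.9  -2.98  0.01]
```

```bash
python3 -m inch '[0,0,0,0,0,6.8, 1.9,-2.98,0,0,0,0,1.9,-2.98,0,0,0,0,1.9,-2.98,0,0,0,0, 0,0,4,0,0,0,0,0,4,0,0,0,0,0,4,0,0,0,0,0,3.3,0,0,0,0,0,0,0,0,0,0,0,0,0,0,0]' 0 20
python3 -m inch '[0,-1,0,0,0,0,0,-0.5,0,0,0,0,0,-0.3,0,0,0,0,0,0,0,0,0,0]'
python3 -m inch '[0,-0.2,0,0,0,0,0,-0.1,0,0,0,0,0,0,0,0,0,0]'
python3 -m inch '[0,-0.2,0,0,0,0,0,-0.1,0,0,0,0,0,0,0,0,0,0]'
python3 -m inch '[0,-0.2,0,0,0,0,0,-0.1,0,0,0,0,0,0,0,0,0,0]'
python3 -m inch '[0,-0.2,0,0,0,0,0,-0.1,0,0,0,0,0,0,0,0,0,0]'
```

```text
time: 13.55
tool_pos: [0.5004, -0.0502, 0.0442]
orientation: [0.0, 0.999, -0.033, 0.0]
force: [-0.4, -0.5, -0.6]
grip_width: 0.0007
gripper_force: 0.0
time: 14.05
tool_pos: [0.5011, -0.0315, 0.0433]
orientation: [-0.0, 0.999, -0.033, 0.0]
force: [-0.6, 0.1, -0.2]
grip_width: 0.0003
gripper_force: 0.0
time: 14.42
tool_pos: [0.5012, -0.029, 0.0431]
orientation: [0.0, 0.999, -0.033, -0.0]
force: [-0.7, -0.3, -0.3]
grip_width: 0.0006
gripper_force: 0.0
time: 14.8
tool_pos: [0.5014, -0.0258, 0.0432]
orientation: [0.0, 0.999, -0.033, -0.0]
force: [0.7, 0.1, 0.3]
grip_width: 0.0007
gripper_force: 0.0
time: 15.18
tool_pos: [0.5016, -0.0228, 0.0432]
orientation: [0.0, 0.999, -0.033, -0.0]
force: [0.8, 0.4, -0.4]
grip_width: 0.0005
gripper_force: 0.0
time: 15.55
tool_pos: [0.5017, -0.0213, 0.0432]
orientation: [0.001, 0.999, -0.034, 0.0]
force: [-0.7, -8.6, 0.6]
grip_width: 0.0006
gripper_force: 4.2
```

```bash
python3 -m inch '[0,2,0,0,0,0,0,0,-4,0,0,0,0,0,-4,0,0,0,0,0,-3,0,0,0,0,0,0,0,0,0,0,0,0,0,0,0]' 0.7
python3 g.py .4388 -.1350 .1 93.2
```

```text
time: 16.3
tool_pos: [0.5002, -0.0395, 0.1526]
orientation: [-0.0, 0.999, -0.033, -0.0]
force: [-0.2, 0.2, 0.2]
grip_width: 0.0566
gripper_force: 0.0
t 16.3 [ 0.5002 -0.0395  0.1526] w 0.0566 F [-0.2  0.2  0.2] j [-0.88  0.32  1.    2.08 -0.34  0.91 -1.32]
xax [ 0.998 -0.066 -0.   ] yax [-0.066 -0.998 -0.   ] zax [-0.  0. -1.]
ROT [-0.01  0.03 -6.97] n 1 [-0.01  0.03 -6.97] | SHIFT(goal tool axes,cm) [-6.66  9.19  5.26] n 3 [-2.22  3.06  1.75]
```

```bash
sed -i 's/^ct=cam/import sys\nct=cam/' find.py; python3 find.py | grep -v alone | cut -c1-90
```

```text
plate0 p0.78 col [91. 90. 82.] xy [ 0.4531 -0.2354] yaw 5.1 cost 14.5 [np.float64(14.5), n
plate0 p0.61 col [107. 107. 104.] xy [ 0.4395 -0.1349] yaw 2.9 cost 22.1 [np.float64(22.1)
plate0 p0.55 col [119. 120. 119.] xy [ 0.6281 -0.2476] yaw 7.0 cost 9.3 [np.float64(9.3), 
logger p0.84 col [115.  28.  25.] xy [ 0.283  -0.3016] yaw 78.0 cost 16.7 [np.float64(16.7
logger p0.63 col [31. 90. 43.] xy [ 0.3146 -0.6182] yaw 206.5 cost 12.8 [np.float64(58.6),
logger p0.62 col [114. 115. 113.] xy [ 0.4393 -0.349 ] yaw -7.0 cost 3.9 [np.float64(3.9),
logger p0.61 col [91. 89. 82.] xy [ 0.4501 -0.2366] yaw 7.5 cost 163.4 [np.float64(163.7),
```

```bash
python3 -m inch '[0,0,0,0,0,-6.9, -2.22,3.06,0,0,0,0,-2.22,3.06,0,0,0,0,-2.22,3.06,0,0,0,0,0,0,4,0,0,0,0,0,4,0,0,0,0,0,3,0,0,0,0,0,1.2,0,0,0,0,0,0.5,0,0,0,0,0,0,0,0,0]' 0.7 45
python3 g.py .439 -.135 .025 93
```

```text
time: 17.85
tool_pos: [0.4393, -0.1353, 0.0267]
orientation: [0.0, 1.0, 0.027, 0.0]
force: [-0.3, -0.3, 0.7]
grip_width: 0.0657
gripper_force: 0.0
t 17.85 [ 0.4393 -0.1353  0.0267] w 0.0657 F [-0.3 -0.3  0.7] j [-0.48  0.46  0.78  2.26 -0.56  0.62 -0.8 ]
xax [0.999 0.054 0.001] yax [ 0.054 -0.999  0.   ] zax [ 0.001 -0.    -1.   ]
ROT [ 0.   -0.04  0.09] n 1 [ 0.   -0.04  0.09] | SHIFT(goal tool axes,cm) [-0.03 -0.03  0.17] n 1 [-0.03 -0.03  0.17]
```

```bash
python3 -m inch '[0,0,0.12,0,0,0,0,0,0,0,0,0,0,0,0,0,0,0,0,0,0,0,0,0,0,0,0,0,0,0,0,0,0,0,0,0,0,0,0,0,0,0]' 0 45
python3 -m inch '[0,0,-1,0,0,0,0,0,-3,0,0,0,0,0,-4,0,0,0,0,0,-4,0,0,0,0,0,-3,0,0,0,0,0,0,0,0,0]'
cat > place.py <<'E'
# TCP poses for a plate (grasp offset gx,gz: TCP in plate frame) with tip at well (tx,ty,tz) and tilt deg (tail up)
from g import *
from we import w2w
WELL=[.555,.2103,-.0667]
def tcp(tipx,ty,tipz,tilt,gx=0.,gz=.0245,dpsi=0):
    a=np.radians(tilt); p=np.array([.087+gx,gz]); 
    X=tipx+p[0]*np.cos(a)-p[1]*np.sin(a); Z=tipz+p[0]*np.sin(a)+p[1]*np.cos(a)
    return w2w([X,ty,Z],WELL)
def R(tilt,flip):
    # tool z down, tool x along well x (flip False) ; tilt tail up = rotate about well -y
    a=WELL[2]; t=np.radians(tilt)
    ex=np.array([np.cos(a),np.sin(a),0]); ey=np.array([-np.sin(a),np.cos(a),0])
    x=ex*np.cos(t)+np.array([0,0,np.sin(t)]); up=-ex*np.sin(t)+np.array([0,0,np.cos(t)])
    if flip: return Ro.from_matrix(np.c_[-x,ey,-up])
    return Ro.from_matrix(np.c_[x,-ey,-up])
def go(p,Rg):
    o,R0=state(); p0=np.array(o['tool_pos'])
    rv=np.degrees((R0.inv()*Rg).as_rotvec()); t=Rg.inv().apply(p-p0)*100; t0=R0.inv().apply(p-p0)*100
    print('ROT',rv.round(2),'SHIFT after rot',t.round(2),'  (before rot',t0.round(2),') now',p0.round(4),'goal',p.round(4))
E
python3 - <<'E'
from place import *
go(tcp(-.082,.08,.09,0),R(0,False))
print(state()[0]['grip_width'])
E
```

```text
time: 18.73
tool_pos: [0.4389, -0.135, 0.025]
orientation: [-0.0, 1.0, 0.027, -0.0]
force: [-0.9, 1.7, 1.3]
grip_width: 0.0139
gripper_force: 45.0
time: 19.48
tool_pos: [0.4399, -0.135, 0.1765]
orientation: [-0.001, 1.0, 0.027, 0.002]
force: [-0.0, -0.2, -3.0]
grip_width: 0.0135
gripper_force: 45.0
ROT [-0.1  -0.19  6.95] SHIFT after rot [  9.68 -43.22   6.2 ]   (before rot [ 14.82 -41.72   6.31] ) now [ 0.4399 -0.135   0.1765] goal [0.5653 0.2898 0.1145]
0.013542713652361033
```

```bash
python3 -m inch '[0,0,0,0,0,6.9,0.88,-3.93,0,0,0,0,0.88,-3.93,0,0,0,0,0.88,-3.93,0,0,0,0,0.88,-3.93,0,0,0,0,0.88,-3.93,0,0,0,0,0.88,-3.93,0,0,0,0,0.88,-3.93,0,0,0,0,0.88,-3.93,0,0,0,0,0.88,-3.93,0,0,0,0,0.88,-3.93,0,0,0,0,0.88,-3.93,0,0,0,0,0,0,2,0,0,0,0,0,2,0,0,0,0,0,0,0,0,0,0,0,0,0,0,0]'
python3 - <<'E'
from place import *
o,R0=state(); print(o['grip_width'],o['joint_positions'].round(2) if hasattr(o['joint_positions'],'round') else o['joint_positions'])
go(tcp(-.082,.08,.05,20),R(20,False))
ct=cam('top');cs=cam('scene')
o=np.zeros((480,800,3),np.uint8); a=cv2.resize(ct['color'][100:220,145:245,::-1],None,fx=4,fy=4,interpolation=cv2.INTER_CUBIC); b=cv2.resize(cs['color'][120:240,263:363,::-1],None,fx=4,fy=4,interpolation=cv2.INTER_CUBIC)
o[:480,:400]=a; o[:480,400:]=b
cv2.imwrite('pics/p1.png',o)
E
```

```text
time: 21.48
tool_pos: [0.5644, 0.2889, 0.1352]
orientation: [0.0, 0.999, -0.034, 0.0]
force: [-0.1, -0.5, -2.5]
grip_width: 0.0138
gripper_force: 45.0
0.013797315071334847 [-1.19  0.57  0.86  1.8  -0.51  1.01 -1.76]
ROT [ 1.e-02  2.e+01 -5.e-02] SHIFT after rot [-2.31 -0.1   2.61]   (before rot [-1.28 -0.09  3.24] ) now [0.5644 0.2889 0.1352] goal [0.5517 0.2907 0.1028]
```

View pics/p1.png

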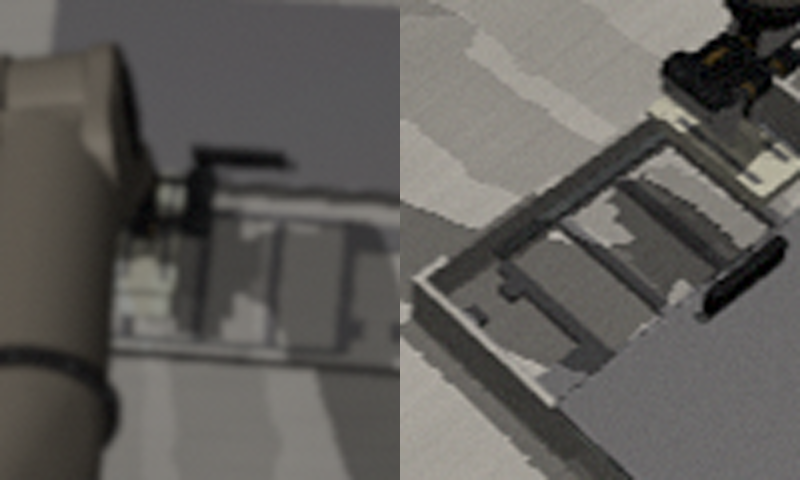

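```bash
python3 -m inch '[0,0,0,0,6.67,0,0,0,0,0,6.67,0,0,0,0,0,6.66,0,-0.77,-0.03,0.87,0,0,0,-0.77,-0.03,0.87,0,0,0,-0.77,-0.04,0.87,0,0,0,0,0,0,0,0,0,0,0,0,0,0,0]'
python3 - <<'E'
from place import *
go(tcp(-.082,.08,.05,20),R(20,False))
go(tcp(-.082,.08,.010,20),R(20,False))
E
```

```text
time: 22.58
tool_pos: [0.5522, 0.291, 0.1027]
orientation: [0.006, 0.984, -0.033, 0.174]
force: [-0.7, 0.7, -1.8]
grip_width: 0.0138
gripper_force: 45.0
ROT [ 0.02 -0.   -0.05] SHIFT after rot [-0.05  0.04 -0.02]   (before rot [-0.05  0.04 -0.02] ) now [0.5522 0.291  0.1027] goal [0.5517 0.2907 0.1028]
ROT [ 0.02 -0.   -0.05] SHIFT after rot [-1.41  0.04  3.74]   (before rot [-1.41  0.04  3.74] ) now [0.5522 0.291  0.1027] goal [0.5517 0.2907 0.0628]
```

```bash
python3 -m inch '[-0.28,0.01,0.75,0,0,0,-0.28,0.01,0.75,0,0,0,-0.28,0.01,0.75,0,0,0,-0.28,0.01,0.75,0,0,0,0,0,0,0,0,0]'
python3 -m inch '[-0.14,0,0.37,0,0,0,-0.14,0,0.37,0,0,0,0,0,0,0,0,0]'
python3 - <<'E'
from place import *
go(tcp(-.082,.08,.009,20),R(20,False))
go(tcp(-.097,.08,.009,20),R(20,False))
E
```

```text
time: 23.2
tool_pos: [0.551, 0.2909, 0.0698]
orientation: [0.006, 0.984, -0.033, 0.173]
force: [-0.8, 0.6, -2.9]
grip_width: 0.0138
gripper_force: 45.0
time: 23.58
tool_pos: [0.551, 0.2912, 0.0624]
orientation: [0.006, 0.984, -0.033, 0.173]
force: [-0.2, 0.1, -3.5]
grip_width: 0.0138
gripper_force: 45.0
ROT [0.01 0.02 0.02] SHIFT after rot [0.05 0.04 0.08]   (before rot [0.05 0.04 0.08] ) now [0.551  0.2912 0.0624] goal [0.5517 0.2907 0.0618]
ROT [0.01 0.02 0.02] SHIFT after rot [-1.36  0.04 -0.43]   (before rot [-1.36  0.04 -0.43] ) now [0.551  0.2912 0.0624] goal [0.5368 0.2917 0.0618]
```

```bash
python3 -m inch '[-0.45,0.02,-0.14,0,0,0,-0.45,0.02,-0.14,0,0,0,0,0,0,0,0,0]'
python3 -m inch '[-0.4,0,-0.14,0,0,0,0,0,0,0,0,0,0,0,0,0,0,0]'
python3 - <<'E'
from place import *
for t in (20,15,10,5,0): go(tcp(-.0965,.08,.009 if t else .0085,t),R(t,False))
E
```

```text
time: 23.95
tool_pos: [0.5411, 0.2916, 0.0621]
orientation: [0.006, 0.984, -0.032, 0.173]
force: [-0.5, 0.5, -2.1]
grip_width: 0.0137
gripper_force: 45.0
time: 24.32
tool_pos: [0.5373, 0.2918, 0.062]
orientation: [0.006, 0.984, -0.033, 0.173]
force: [0.3, -0.2, -5.4]
grip_width: 0.0136
gripper_force: 45.0
ROT [-0.    0.02  0.03] SHIFT after rot [-0.01  0.01  0.02]   (before rot [-0.01  0.01  0.02] ) now [0.5373 0.2918 0.062 ] goal [0.5373 0.2917 0.0618]
ROT [-0.   -4.98  0.03] SHIFT after rot [0.24 0.01 0.77]   (before rot [0.17 0.01 0.79] ) now [0.5373 0.2918 0.062 ] goal [0.5416 0.2914 0.0552]
ROT [-0.   -9.98  0.03] SHIFT after rot [0.55 0.01 1.5 ]   (before rot [0.28 0.01 1.57] ) now [0.5373 0.2918 0.062 ] goal [0.5453 0.2911 0.0482]
ROT [ -0.   -14.98   0.03] SHIFT after rot [0.92 0.01 2.19]   (before rot [0.33 0.01 2.36] ) now [0.5373 0.2918 0.062 ] goal [0.5484 0.2909 0.041 ]
ROT [  0.   -19.98   0.03] SHIFT after rot [1.36 0.01 2.9 ]   (before rot [0.29 0.01 3.19] ) now [0.5373 0.2918 0.062 ] goal [0.5509 0.2908 0.033 ]
```

```bash
python3 -m inch '[0.1,0,0.38,0,-2.5,0,0.1,0,0.38,0,-2.5,0,0.1,0,0.38,0,-2.5,0,0.1,0,0.38,0,-2.5,0,0,0,0,0,0,0]'
python3 -m inch '[0.1,0,0.38,0,-2.5,0,0.1,0,0.38,0,-2.5,0,0,0,0,0,0,0]'
python3 -m inch '[0.1,0,0.38,0,-2.5,0,0.1,0,0.38,0,-2.5,0,0,0,0,0,0,0]'
python3 - <<'E'
from place import *
for t in (5,0): go(tcp(-.0965,.08,.0085,t),R(t,False))
E
```

```text
time: 24.95
tool_pos: [0.5465, 0.2906, 0.0487]
orientation: [0.003, 0.996, -0.034, 0.087]
force: [0.2, -0.9, -2.6]
grip_width: 0.0137
gripper_force: 45.0
time: 25.32
tool_pos: [0.5491, 0.2906, 0.0413]
orientation: [0.002, 0.998, -0.034, 0.044]
force: [-0.5, 0.3, -2.9]
grip_width: 0.014
gripper_force: 45.0
time: 25.7
tool_pos: [0.5504, 0.2911, 0.0338]
orientation: [0.0, 0.999, -0.033, -0.0]
force: [-3.8, 1.5, -0.3]
grip_width: 0.0136
gripper_force: 45.0
ROT [0.01 5.04 0.02] SHIFT after rot [-0.14  0.04 -0.69]   (before rot [-0.2   0.04 -0.67] ) now [0.5504 0.2911 0.0338] goal [0.5484 0.2909 0.0405]
ROT [0.01 0.04 0.02] SHIFT after rot [0.05 0.04 0.08]   (before rot [0.05 0.04 0.08] ) now [0.5504 0.2911 0.0338] goal [0.5509 0.2908 0.033 ]
```

```bash
python3 -m inch '[-0.05,0,0.1,0,0,0,0,0,0.05,0,0,0,0,0,0,0,0,0]'
python3 -m inch '[0,0,0,0,0,0,0,0,0,0,0,0,0,0,0,0,0,0,0,0,0,0,0,0]' 0.45
python3 -m inch '[0,0,-2,0,0,0,0,0,-4,0,0,0,0,0,-4,0,0,0,0,0,-3,0,0,0]'
python3 g.py .453 -.235 .15 95
```

```text
time: 26.08
tool_pos: [0.5501, 0.2912, 0.0332]
orientation: [-0.0, 0.999, -0.033, 0.0]
force: [-8.7, -0.5, 13.9]
grip_width: 0.0138
gripper_force: 45.0
time: 26.58
tool_pos: [0.5507, 0.2908, 0.0324]
orientation: [0.0, 0.999, -0.033, 0.0]
force: [0.4, -0.7, -0.3]
grip_width: 0.0424
gripper_force: 0.0
time: 27.08
tool_pos: [0.5512, 0.2907, 0.1655]
orientation: [-0.001, 0.999, -0.034, 0.001]
force: [-0.1, -0.4, 0.1]
grip_width: 0.0425
gripper_force: 0.0
t 27.07 [0.5512 0.2907 0.1655] w 0.0425 F [-0.1 -0.4  0.1] j [-1.2   0.5   0.83  1.8  -0.42  1.03 -1.84]
xax [ 0.998 -0.067  0.001] yax [-0.067 -0.998 -0.001] zax [ 0.001  0.001 -1.   ]
ROT [-0.06 -0.09 -8.84] n 1 [-0.06 -0.09 -8.84] | SHIFT(goal tool axes,cm) [-14.37  51.51   1.55] n 12 [-1.2   4.29  0.13]
```

```bash
sed -i "s/print(q,'p%.2f'.*/print(q,'p%.2f'%r['p'],'col',col.round(),'xy',x[:2].round(4),'yaw',np.degrees(x[2]).round(1),'cost',round(f,1),len(cams))/; s/^        for c,m in zip(cams,masks): print.*//" find.py; python3 find.py
```

```text
plate0 p0.98 col [125. 125. 125.] xy [ 0.4517 -0.2358] yaw 5.0 cost 9.8 2
plate0 p0.84 col [123. 124. 123.] xy [ 0.6267 -0.2482] yaw 8.0 cost 18.2 2
plate0 p0.79 col [96. 96. 91.] xy [0.5439 0.2944] yaw -1.7 cost 149.6 2
logger p0.84 col [122.  39.  36.] xy [ 0.2837 -0.3012] yaw 78.1 cost 12.6 2
logger p0.66 col [119. 120. 118.] xy [ 0.4404 -0.3495] yaw -7.4 cost 10.2 2
logger p0.64 col [37. 94. 48.] xy [ 0.3149 -0.6184] yaw 207.5 cost 10.2 2
```

```bash
python3 -m inch '[0,0,-1,0,0,-8.84,-1.2,4.29,0.1,0,0,0,-1.2,4.29,0.1,0,0,0,-1.2,4.29,0.1,0,0,0,-1.2,4.29,0.1,0,0,0,-1.2,4.29,0.1,0,0,0,-1.2,4.29,0.1,0,0,0,-1.2,4.29,0.1,0,0,0,-1.2,4.29,0.1,0,0,0,-1.2,4.29,0.1,0,0,0,-1.2,4.29,0.1,0,0,0,-1.2,4.29,0.1,0,0,0,-1.2,4.29,0.1,0,0,0,0,0,0,0,0,0]' 0.65
python3 g.py .4523 -.2355 .025 95
```

```text
time: 29.12
tool_pos: [0.4507, -0.2379, 0.1601]
orientation: [0.001, 0.999, 0.041, -0.001]
force: [-0.3, -0.1, -0.5]
grip_width: 0.0608
gripper_force: 0.0
t 29.12 [ 0.4507 -0.2379  0.1601] w 0.0608 F [-0.3 -0.1 -0.5] j [-0.44  0.31  0.96  2.06 -0.31  0.93 -0.8 ]
xax [ 0.997  0.082 -0.001] yax [ 0.082 -0.997  0.001] zax [-0.001 -0.001 -1.   ]
ROT [ 0.06  0.08 -0.28] n 1 [ 0.06  0.08 -0.28] | SHIFT(goal tool axes,cm) [ 0.18 -0.22 13.51] n 4 [ 0.05 -0.06  3.38]
```

```bash
python3 -m inch '[0.18,-0.22,3.5,0,0,-0.28,0,0,4,0,0,0,0,0,3,0,0,0,0,0,2,0,0,0,0,0,1,0,0,0,0,0,0,0,0,0]' 0.65
python3 -m inch '[0,0,0,0,0,0,0,0,0,0,0,0,0,0,0,0,0,0,0,0,0,0,0,0,0,0,0,0,0,0,0,0,0,0,0,0]' 0 45
python3 -m inch '[0,0,-1,0,0,0,0,0,-3,0,0,0,0,0,-4,0,0,0,0,0,-4,0,0,0,0,0,-2,0,0,0,0,0,0,0,0,0]'
python3 - <<'E'
from place import *
go(tcp(-.082,.0,.1,0),R(0,False))
E
```

```text
time: 29.88
tool_pos: [0.4537, -0.2319, 0.0252]
orientation: [-0.0, 0.999, 0.046, -0.001]
force: [0.4, -0.1, -0.2]
grip_width: 0.0614
gripper_force: 0.0
time: 30.62
tool_pos: [0.4541, -0.2325, 0.0256]
orientation: [0.0, 0.999, 0.046, 0.0]
force: [0.3, -0.8, 2.4]
grip_width: 0.0138
gripper_force: 45.0
time: 31.38
tool_pos: [0.4546, -0.2321, 0.1667]
orientation: [-0.0, 0.999, 0.047, 0.001]
force: [-0.5, -0.1, -3.1]
grip_width: 0.0139
gripper_force: 45.0
ROT [-0.02 -0.13  9.16] SHIFT after rot [  7.57 -44.82   4.22]   (before rot [ 14.6  -43.04   4.26] ) now [ 0.4546 -0.2321  0.1667] goal [0.56   0.21   0.1245]
```

```bash
python3 -m inch '[0,0,0,0,0,9.16,0.63,-3.73,0,0,0,0,0.63,-3.73,0,0,0,0,0.63,-3.73,0,0,0,0,0.63,-3.73,0,0,0,0,0.63,-3.73,0,0,0,0,0.63,-3.73,0,0,0,0,0.63,-3.73,0,0,0,0,0.63,-3.73,0,0,0,0,0.63,-3.73,0,0,0,0,0.63,-3.73,0,0,0,0,0.63,-3.73,0,0,0,0,0.63,-3.73,0,0,0,0,0,0,1,0,0,0,0,0,2,0,6.67,0,0,0,0,0,6.67,0,0,0,0,0,6.66,0,0,0,0,0,0,0,0,0,0,0,0,0]'
python3 - <<'E'
from place import *
go(tcp(-.082,.0,.05,20,.0015),R(20,False))
go(tcp(-.082,.0,.01,20,.0015),R(20,False))
E
```

```text
time: 33.75
tool_pos: [0.5595, 0.209, 0.1353]
orientation: [0.006, 0.984, -0.033, 0.173]
force: [0.9, -0.3, -3.4]
grip_width: 0.0135
gripper_force: 45.0
ROT [ 0.04  0.11 -0.02] SHIFT after rot [-2.2  -0.1   2.61]   (before rot [-2.2  -0.1   2.61] ) now [0.5595 0.209  0.1353] goal [0.5478 0.2108 0.1033]
ROT [ 0.04  0.11 -0.02] SHIFT after rot [-3.57 -0.1   6.37]   (before rot [-3.56 -0.11  6.37] ) now [0.5595 0.209  0.1353] goal [0.5478 0.2108 0.0633]
```

```bash
python3 -m inch '[-0.75,-0.03,0.87,0,0,0,-0.75,-0.03,0.87,0,0,0,-0.7,-0.04,0.87,0,0,0,0,0,0,0,0,0]'
python3 -m inch '[-0.28,0,0.75,0,0,0,-0.28,0,0.75,0,0,0,-0.28,0,0.75,0,0,0,-0.28,0,0.75,0,0,0,0,0,0,0,0,0]'
python3 -m inch '[-0.13,0,0.37,0,0,0,-0.13,0,0.37,0,0,0,0,0,0,0,0,0,0,0,0,0,0,0]'
python3 -m inch '[-0.45,0,-0.14,0,0,0,-0.45,0,-0.14,0,0,0,0,0,0,0,0,0]'
python3 -m inch '[-0.4,0,-0.14,0,0,0,0,0,0,0,0,0,0,0,0,0,0,0]'
python3 - <<'E'
from place import *
go(tcp(-.0965,.0,.009,20,.0015),R(20,False))
E
```

```text
time: 34.25
tool_pos: [0.5472, 0.2105, 0.1024]
orientation: [0.006, 0.984, -0.033, 0.173]
force: [-0.3, -0.9, -3.1]
grip_width: 0.0139
gripper_force: 45.0
time: 34.88
tool_pos: [0.5473, 0.2107, 0.0708]
orientation: [0.006, 0.984, -0.033, 0.173]
force: [-0.3, -0.3, -2.9]
grip_width: 0.0137
gripper_force: 45.0
time: 35.38
tool_pos: [0.5477, 0.2111, 0.0637]
orientation: [0.006, 0.984, -0.033, 0.174]
force: [0.2, -0.7, -3.3]
grip_width: 0.014
gripper_force: 45.0
time: 35.75
tool_pos: [0.5377, 0.2119, 0.0631]
orientation: [0.006, 0.984, -0.033, 0.173]
force: [0.2, 0.6, -3.0]
grip_width: 0.0136
gripper_force: 45.0
time: 36.12
tool_pos: [0.534, 0.2121, 0.0631]
orientation: [0.006, 0.984, -0.033, 0.174]
force: [0.3, -1.0, -4.4]
grip_width: 0.0135
gripper_force: 45.0
ROT [ 0.   -0.   -0.01] SHIFT after rot [-0.09  0.04  0.06]   (before rot [-0.09  0.04  0.06] ) now [0.534  0.2121 0.0631] goal [0.5333 0.2117 0.0623]
```

```bash
python3 -m inch '[-0.1,0,0.06,0,0,0,0,0,0,0,0,0]'
python3 -m inch '[0.1,0,0.38,0,-2.5,0,0.1,0,0.38,0,-2.5,0,0.1,0,0.38,0,-2.5,0,0.1,0,0.38,0,-2.5,0,0,0,0,0,0,0]'
python3 -m inch '[0.1,0,0.38,0,-2.5,0,0.1,0,0.38,0,-2.5,0,0,0,0,0,0,0]'
python3 -m inch '[0.1,0,0.38,0,-2.5,0,0.1,0,0.35,0,-2.5,0,0,0,0,0,0,0]'
python3 - <<'E'
from place import *
go(tcp(-.0965,.0,.0085,0,.0015),R(0,False))
E
```

```text
time: 36.38
tool_pos: [0.5332, 0.212, 0.0621]
orientation: [0.006, 0.984, -0.033, 0.173]
force: [0.1, 0.3, -3.2]
grip_width: 0.0135
gripper_force: 45.0
time: 37.0
tool_pos: [0.5422, 0.211, 0.0487]
orientation: [0.003, 0.996, -0.034, 0.087]
force: [0.5, -0.0, -3.4]
grip_width: 0.0138
gripper_force: 45.0
time: 37.38
tool_pos: [0.5448, 0.2109, 0.0414]
orientation: [0.002, 0.998, -0.034, 0.044]
force: [0.1, -0.1, -4.1]
grip_width: 0.0136
gripper_force: 45.0
time: 37.75
tool_pos: [0.5461, 0.2112, 0.0339]
orientation: [0.0, 0.999, -0.034, -0.0]
force: [-3.3, 1.0, -4.5]
grip_width: 0.0138
gripper_force: 45.0
ROT [ 0.03  0.03 -0.02] SHIFT after rot [0.1  0.03 0.09]   (before rot [0.1  0.03 0.09] ) now [0.5461 0.2112 0.0339] goal [0.547  0.2108 0.033 ]
```

```bash
python3 -m inch '[-0.05,0,0.1,0,0,0,0,0,0.05,0,0,0,0,0,0,0,0,0]'
python3 -m inch '[0,0,0,0,0,0,0,0,0,0,0,0,0,0,0,0,0,0,0,0,0,0,0,0]' 0.45
python3 -m inch '[0,0,-2,0,0,0,0,0,-4,0,0,0,0,0,-4,0,0,0,0,0,-3,0,0,0,0,0,-1,0,0,0,0,0,0,0,0,0]'
python3 find.py
```

```text
time: 38.12
tool_pos: [0.5461, 0.2112, 0.0336]
orientation: [-0.0, 0.999, -0.033, 0.001]
force: [-6.6, -1.9, 13.8]
grip_width: 0.0138
gripper_force: 45.0
time: 38.62
tool_pos: [0.5465, 0.2111, 0.0329]
orientation: [0.0, 0.999, -0.034, 0.0]
force: [1.0, -0.1, 1.1]
grip_width: 0.042
gripper_force: 0.0
time: 39.38
tool_pos: [0.5465, 0.2113, 0.1734]
orientation: [-0.0, 0.999, -0.033, 0.0]
force: [0.4, 0.8, -0.5]
grip_width: 0.0424
gripper_force: 0.0
plate0 p0.84 col [94. 94. 87.] xy [0.5397 0.2142] yaw -2.1 cost 221.2 2
plate0 p0.63 col [122. 122. 121.] xy [ 0.6271 -0.247 ] yaw 8.9 cost 20.4 2
logger p0.56 col [24. 91. 39.] xy [ 0.3156 -0.6183] yaw 208.1 cost 33.4 2
logger p0.54 col [120.  42.  39.] xy [ 0.2819 -0.3012] yaw 78.1 cost 16.9 2
logger p0.50 col [117. 118. 117.] xy [ 0.4403 -0.3505] yaw -7.6 cost 1.7 1
logger p0.32 col [83. 82. 79.] xy [ 0.3801 -0.4821] yaw -53.5 cost 20.6 1
```

```bash
python3 g.py .6274 -.2475 .17 98
```

```text
t 39.67 [0.5461 0.2109 0.1721] w 0.0424 F [ 0.4 -0.1  0.2] j [-1.12  0.42  0.84  1.88 -0.36  1.01 -1.77]
xax [ 0.998 -0.067 -0.001] yax [-0.067 -0.998  0.001] zax [-0.001 -0.001 -1.   ]
ROT [  0.05   0.06 -11.85] n 2 [ 0.03  0.03 -5.93] | SHIFT(goal tool axes,cm) [ 1.67 46.52  0.21] n 11 [0.15 4.23 0.02]
```

```bash
python3 -m inch '[0,0,0,0,0,-5.93,0,0,0,0,0,-5.93,0.15,4.23,0,0,0,0,0.15,4.23,0,0,0,0,0.15,4.23,0,0,0,0,0.15,4.23,0,0,0,0,0.15,4.23,0,0,0,0,0.15,4.23,0,0,0,0,0.15,4.23,0,0,0,0,0.15,4.23,0,0,0,0,0.15,4.23,0,0,0,0,0.15,4.23,0,0,0,0,0.15,4.23,0,0,0,0,0,0,4,0,0,0,0,0,2,0,0,0,0,0,0,0,0,0,0,0,0,0,0,0]' 0.65
python3 g.py .6274 -.2475 .025 98
```

```text
time: 41.8
tool_pos: [0.6282, -0.247, 0.1138]
orientation: [0.0, 0.998, 0.07, 0.0]
force: [-0.5, -0.1, 0.6]
grip_width: 0.0609
gripper_force: 0.0
t 41.8 [ 0.6282 -0.247   0.1138] w 0.0609 F [-0.5 -0.1  0.6] j [-0.22  0.62  0.73  1.72 -0.48  0.99 -0.75]
xax [0.99  0.14  0.001] yax [ 0.14 -0.99  0.  ] zax [ 0.001 -0.    -1.   ]
ROT [ 0.02 -0.04  0.06] n 1 [ 0.02 -0.04  0.06] | SHIFT(goal tool axes,cm) [-0.09  0.04  8.88] n 2 [-0.04  0.02  4.44]
```

```bash
python3 -m inch '[-0.09,0.04,3,0,0,0,0,0,3,0,0,0,0,0,2,0,0,0,0,0,0.88,0,0,0,0,0,0,0,0,0,0,0,0,0,0,0]'
python3 -m inch '[0,0,0,0,0,0,0,0,0,0,0,0,0,0,0,0,0,0,0,0,0,0,0,0,0,0,0,0,0,0,0,0,0,0,0,0]' 0 45
python3 -m inch '[0,0,-1,0,0,0,0,0,-3,0,0,0,0,0,-4,0,0,0,0,0,-4,0,0,0,0,0,-2,0,0,0,0,0,0,0,0,0]'
python3 - <<'E'
from place import *
go(tcp(-.082,-.08,.13,0),R(0,False))
E
```

```text
time: 42.55
tool_pos: [0.6274, -0.2481, 0.0251]
orientation: [0.0, 0.998, 0.07, 0.001]
force: [-1.3, 0.4, 0.1]
grip_width: 0.0607
gripper_force: 0.0
time: 43.3
tool_pos: [0.6268, -0.2476, 0.0241]
orientation: [-0.0, 0.998, 0.07, -0.0]
force: [-0.0, 0.7, 0.5]
grip_width: 0.0137
gripper_force: 45.0
time: 44.05
tool_pos: [0.6273, -0.2479, 0.1649]
orientation: [0.0, 0.998, 0.07, 0.001]
force: [-0.0, 1.2, -3.6]
grip_width: 0.0137
gripper_force: 45.0
ROT [ 0.02 -0.1  11.85] SHIFT after rot [ -9.76 -37.24   1.04]   (before rot [ -1.91 -38.45   1.02] ) now [ 0.6273 -0.2479  0.1649] goal [0.5547 0.1301 0.1545]
```

```bash
python3 -m inch '[0,0,0,0,0,5.92,0,0,0,0,0,5.93,-0.98,-3.72,0,0,0,0,-0.98,-3.72,0,0,0,0,-0.98,-3.72,0,0,0,0,-0.98,-3.72,0,0,0,0,-0.98,-3.72,0,0,0,0,-0.98,-3.72,0,0,0,0,-0.98,-3.72,0,0,0,0,-0.98,-3.72,0,0,0,0,-0.98,-3.72,0,0,0,0,-0.96,-3.76,0,0,0,0,0,0,1,0,0,0,0,0,2,0,6.67,0,0,0,0,0,6.67,0,0,0,0,0,6.66,0,0,0,0,0,0,0,0,0,0,0,0,0]'
python3 - <<'E'
from place import *
go(tcp(-.082,-.08,.05,20,0),R(20,False))
go(tcp(-.082,-.08,.01,20,0),R(20,False))
E
```

```text
time: 46.3
tool_pos: [0.5543, 0.1301, 0.1339]
orientation: [0.006, 0.984, -0.033, 0.173]
force: [-0.1, -0.6, -2.5]
grip_width: 0.0137
gripper_force: 45.0
ROT [0.05 0.1  0.01] SHIFT after rot [-2.32 -0.    2.47]   (before rot [-2.31 -0.01  2.48] ) now [0.5543 0.1301 0.1339] goal [0.5411 0.1311 0.1028]
ROT [0.05 0.1  0.01] SHIFT after rot [-3.68 -0.    6.23]   (before rot [-3.67 -0.01  6.24] ) now [0.5543 0.1301 0.1339] goal [0.5411 0.1311 0.0628]
```

```bash
python3 -m inch '[-0.77,0,0.82,0,0,0,-0.77,0,0.82,0,0,0,-0.78,0,0.83,0,0,0,0,0,0,0,0,0]'
python3 -m inch '[-0.28,0,0.75,0,0,0,-0.28,0,0.75,0,0,0,-0.28,0,0.75,0,0,0,-0.28,0,0.75,0,0,0,0,0,0,0,0,0]'
python3 -m inch '[-0.13,0,0.37,0,0,0,-0.13,0,0.37,0,0,0,0,0,0,0,0,0,0,0,0,0,0,0]'
python3 -m inch '[-0.45,0,-0.14,0,0,0,-0.45,0,-0.14,0,0,0,0,0,0,0,0,0]'
python3 -m inch '[-0.4,0,-0.14,0,0,0,0,0,0,0,0,0,0,0,0,0,0,0]'
python3 - <<'E'
from place import *
go(tcp(-.0965,-.08,.009,20,.0),R(20,False))
E
```

```text
time: 46.8
tool_pos: [0.54, 0.1305, 0.1019]
orientation: [0.006, 0.984, -0.033, 0.173]
force: [0.7, 0.0, -2.8]
grip_width: 0.0139
gripper_force: 45.0
time: 47.42
tool_pos: [0.5403, 0.1308, 0.0703]
orientation: [0.006, 0.984, -0.033, 0.173]
force: [0.5, 0.7, -2.6]
grip_width: 0.0136
gripper_force: 45.0
time: 47.92
tool_pos: [0.5407, 0.1312, 0.0631]
orientation: [0.006, 0.984, -0.033, 0.174]
force: [-0.7, 0.4, -2.9]
grip_width: 0.0139
gripper_force: 45.0
time: 48.3
tool_pos: [0.5307, 0.132, 0.0625]
orientation: [0.006, 0.984, -0.033, 0.173]
force: [-0.3, 0.8, -2.9]
grip_width: 0.0135
gripper_force: 45.0
time: 48.68
tool_pos: [0.5274, 0.1322, 0.0627]
orientation: [0.006, 0.984, -0.033, 0.174]
force: [3.9, 0.3, -7.9]
grip_width: 0.0136
gripper_force: 45.0
ROT [-0.   -0.04 -0.01] SHIFT after rot [-0.1   0.02  0.06]   (before rot [-0.1   0.02  0.06] ) now [0.5274 0.1322 0.0627] goal [0.5266 0.132  0.0618]
```

```bash
python3 -m inch '[-0.02,0,0.07,0,0,0,-0.1,0,-0.02,0,0,0,0,0,0,0,0,0]'
python3 -m inch '[0.1,0,0.38,0,-2.5,0,0.1,0,0.38,0,-2.5,0,0,0,0,0,0,0]'
python3 -m inch '[0.1,0,0.38,0,-2.5,0,0.1,0,0.38,0,-2.5,0,0,0,0,0,0,0]'
python3 -m inch '[0.1,0,0.38,0,-2.5,0,0.1,0,0.38,0,-2.5,0,0,0,0,0,0,0]'
python3 - <<'E'
from place import *
go(tcp(-.0965,-.08,.0085,5,0),R(5,False))
E
```

```text
time: 49.05
tool_pos: [0.5256, 0.132, 0.0615]
orientation: [0.006, 0.984, -0.033, 0.173]
force: [0.4, -0.2, -5.2]
grip_width: 0.0139
gripper_force: 45.0
time: 49.42
tool_pos: [0.531, 0.1315, 0.0552]
orientation: [0.004, 0.991, -0.034, 0.131]
force: [-0.2, -0.3, -2.8]
grip_width: 0.0135
gripper_force: 45.0
time: 49.8
tool_pos: [0.5344, 0.1312, 0.0481]
orientation: [0.003, 0.996, -0.034, 0.088]
force: [-0.7, -0.3, -3.0]
grip_width: 0.0138
gripper_force: 45.0
time: 50.18
tool_pos: [0.5373, 0.1311, 0.0408]
orientation: [0.002, 0.998, -0.034, 0.044]
force: [-0.1, 0.8, -3.6]
grip_width: 0.0139
gripper_force: 45.0
ROT [ 0.05 -0.07 -0.04] SHIFT after rot [ 0.03 -0.02  0.04]   (before rot [ 0.03 -0.02  0.04] ) now [0.5373 0.1311 0.0408] goal [0.5377 0.1313 0.0405]
```

```bash
python3 -m inch '[0.1,0,0.38,0,-2.5,0,0.1,0,0.38,0,-2.5,0,0,0,0,0,0,0]'
python3 -m inch '[-0.02,0,0.1,0,0,0,0,0,0.05,0,0,0,0,0,0,0,0,0]'
python3 -m inch '[0,0,0,0,0,0,0,0,0,0,0,0,0,0,0,0,0,0,0,0,0,0,0,0]' 0.45
python3 -m inch '[0,0,-2,0,0,0,0,0,-4,0,0,0,0,0,-4,0,0,0,0,0,-4,0,0,0,0,0,0,0,0,0,0,0,0,0,0,0]'
python3 find.py; python3 g.py .44 -.35 .17 82.5
```

```text
time: 50.55
tool_pos: [0.5384, 0.1313, 0.0329]
orientation: [0.0, 0.999, -0.033, -0.001]
force: [-2.6, 2.4, -3.5]
grip_width: 0.014
gripper_force: 45.0
time: 50.92
tool_pos: [0.5384, 0.1313, 0.0321]
orientation: [0.0, 0.999, -0.033, -0.0]
force: [-6.6, 1.5, 3.7]
grip_width: 0.0139
gripper_force: 45.0
time: 51.42
tool_pos: [0.5397, 0.1312, 0.0321]
orientation: [0.0, 0.999, -0.033, 0.0]
force: [0.6, 0.3, 0.4]
grip_width: 0.0426
gripper_force: 0.0
time: 52.18
tool_pos: [0.5393, 0.1314, 0.1724]
orientation: [-0.0, 0.999, -0.033, 0.0]
force: [-0.4, 0.6, -1.5]
grip_width: 0.0422
gripper_force: 0.0
plate0 p0.59 col [119. 120. 121.] xy [0.5487 0.2974] yaw -2.0 cost 241.0 2
logger p0.85 col [34. 90. 45.] xy [ 0.3155 -0.6182] yaw 207.6 cost 6.0 2
logger p0.62 col [119.  35.  32.] xy [ 0.2839 -0.3025] yaw 78.2 cost 14.9 2
logger p0.55 col [116. 117. 115.] xy [ 0.4424 -0.3493] yaw -6.1 cost 8.6 2
t 52.48 [0.5393 0.131  0.1715] w 0.0424 F [-1.2  0.1 -0.5] j [-1.    0.34  0.8   1.95 -0.3   0.97 -1.7 ]
xax [ 0.998 -0.067 -0.001] yax [-0.067 -0.998  0.001] zax [-0.001 -0.001 -1.   ]
ROT [0.05 0.05 3.65] n 1 [0.05 0.05 3.65] | SHIFT(goal tool axes,cm) [-3.56 48.99  0.15] n 11 [-0.32  4.45  0.01]
```

```bash
python3 -m inch '[0,0,0,0,0,3.65,-0.32,4.45,0,0,0,0,-0.32,4.45,0,0,0,0,-0.32,4.45,0,0,0,0,-0.32,4.45,0,0,0,0,-0.32,4.45,0,0,0,0,-0.32,4.45,0,0,0,0,-0.32,4.45,0,0,0,0,-0.32,4.45,0,0,0,0,-0.32,4.45,0,0,0,0,-0.32,4.45,0,0,0,0,-0.32,4.45,0,0,0,0,0,0,4,0,0,0,0,0,2,0,0,0,0,0,0,0,0,0,0,0,0,0,0,0]' 0.55
python3 g.py .441 -.3493 .025 82.6
python3 - <<'E'
from h import *
c=cam('top')
for q in('tumbler','bowl','jar'):
    for r in ctrl.trace('top',q)[:2]: print(q,r['p'],onz(c,*r['centre'],.05).round(3))
E
```

```text
time: 54.48
tool_pos: [0.4414, -0.3494, 0.1129]
orientation: [0.0, 0.998, -0.065, 0.0]
force: [-0.5, 0.1, 0.7]
grip_width: 0.0519
gripper_force: 0.0
t 54.48 [ 0.4414 -0.3494  0.1129] w 0.0519 F [-0.5  0.1  0.7] j [-0.09  0.47  0.84  1.98 -0.45  0.88 -0.72]
xax [ 0.992 -0.13   0.001] yax [-0.13  -0.992  0.   ] zax [ 0. -0. -1.]
ROT [ 0.02 -0.03 -0.04] n 1 [ 0.02 -0.03 -0.04] | SHIFT(goal tool axes,cm) [-0.04 -0.01  8.79] n 2 [-0.02 -0.    4.39]
tumbler 0.59 [0.675 0.204 0.05 ]
bowl 0.62 [ 0.645 -0.511  0.05 ]
jar 0.76 [0.54  0.539 0.05 ]
```

```bash
python3 -m inch '[-0.04,0,3,0,0,0,0,0,3,0,0,0,0,0,2,0,0,0,0,0,0.8,0,0,0,0,0,0,0,0,0,0,0,0,0,0,0]'
python3 -m inch '[0,0,0,0,0,0,0,0,0,0,0,0,0,0,0,0,0,0,0,0,0,0,0,0,0,0,0,0,0,0,0,0,0,0,0,0]' 0 45
python3 -m inch '[0,0,-1,0,0,0,0,0,-3,0,0,0,0,0,-4,0,0,0,0,0,-4,0,0,0,0,0,-2,0,0,0,0,0,0,0,0,0]'
python3 - <<'E'
from place import *
go(w2w([-.01,-.16,.165],WELL),R(0,False))
E
```

```text
time: 55.42
tool_pos: [0.4409, -0.3498, 0.0249]
orientation: [0.0, 0.998, -0.065, 0.0]
force: [-0.7, -0.4, -0.2]
grip_width: 0.052
gripper_force: 0.0
time: 56.18
tool_pos: [0.4406, -0.3492, 0.0241]
orientation: [-0.0, 0.998, -0.065, -0.0]
force: [0.3, 3.8, 3.7]
grip_width: 0.0134
gripper_force: 45.0
time: 56.92
tool_pos: [0.4411, -0.3495, 0.1648]
orientation: [0.0, 0.998, -0.065, 0.001]
force: [0.6, 0.8, -2.4]
grip_width: 0.0136
gripper_force: 45.0
ROT [ 0.02 -0.11 -3.63] SHIFT after rot [ 6.640e+00 -4.061e+01 -2.000e-02]   (before rot [ 4.050e+00 -4.095e+01 -2.000e-02] ) now [ 0.4411 -0.3495  0.1648] goal [0.5344 0.0513 0.165 ]
```

```bash
python3 -m inch '[0,0,0,0,0,-3.63,0.66,-4.06,0,0,0,0,0.66,-4.06,0,0,0,0,0.66,-4.06,0,0,0,0,0.66,-4.06,0,0,0,0,0.66,-4.06,0,0,0,0,0.66,-4.06,0,0,0,0,0.66,-4.06,0,0,0,0,0.66,-4.06,0,0,0,0,0.66,-4.06,0,0,0,0,0.66,-4.06,0,0,0,0,0,0,3,0,0,0,0,0,3,0,0,0,0,0,2,0,0,0,0,0,0,0,0,0,0,0,0,0,0,0]'
python3 - <<'E'
from place import *
go(w2w([-.01,-.16,.055],WELL),R(0,False))
go(w2w([-.01,-.16,.033],WELL),R(0,False))
ct=cam('top');cs=cam('scene')
o=np.zeros((480,800,3),np.uint8); a=cv2.resize(ct['color'][120:210,160:260,::-1],None,fx=4,fy=4,interpolation=cv2.INTER_CUBIC); b=cv2.resize(cs['color'][140:260,263:363,::-1],None,fx=4,fy=4,interpolation=cv2.INTER_CUBIC)
o[:360,:400]=a; o[:480,400:]=b
cv2.imwrite('pics/p2.png',o)
E
```

```text
time: 58.92
tool_pos: [0.534, 0.0509, 0.0846]
orientation: [0.0, 0.999, -0.034, 0.0]
force: [0.1, 0.5, -1.3]
grip_width: 0.0139
gripper_force: 45.0
ROT [ 0.   -0.03 -0.06] SHIFT after rot [ 0.03 -0.04  2.96]   (before rot [ 0.03 -0.04  2.96] ) now [0.534  0.0509 0.0846] goal [0.5344 0.0513 0.055 ]
ROT [ 0.   -0.03 -0.06] SHIFT after rot [ 0.03 -0.04  5.16]   (before rot [ 0.03 -0.04  5.16] ) now [0.534  0.0509 0.0846] goal [0.5344 0.0513 0.033 ]
```

View pics/p2.png

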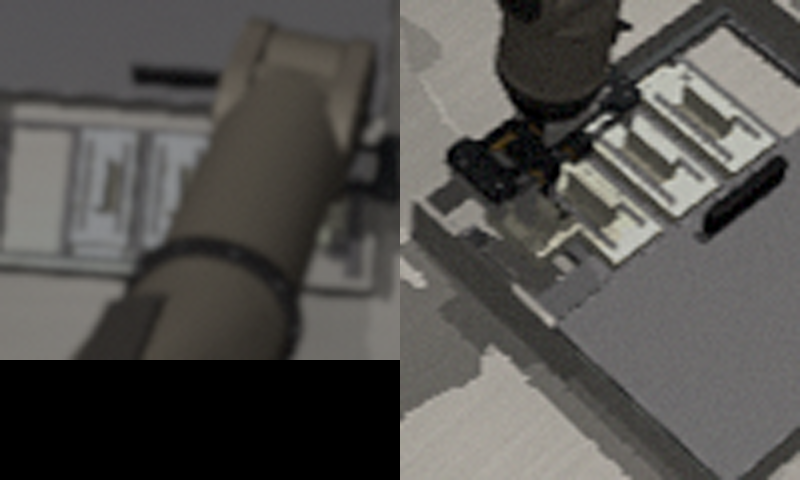

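```bash
python3 -m inch '[0.03,-0.04,1.5,0,0,0,0,0,1.5,0,0,0,0,0,0.8,0,0,0,0,0,0,0,0,0,0,0,0,0,0,0]'
python3 -m inch '[0,0,0.3,0,0,0,0,0,0.2,0,0,0,0,0,0,0,0,0]'
python3 -m inch '[0,0,0.2,0,0,0,0,0,0.2,0,0,0,0,0,0,0,0,0]'
```

```text
time: 59.65
tool_pos: [0.5341, 0.0514, 0.0462]
orientation: [0.0, 0.999, -0.034, 0.0]
force: [-0.7, 0.2, -2.6]
grip_width: 0.0139
gripper_force: 45.0
time: 60.02
tool_pos: [0.5339, 0.0516, 0.041]
orientation: [0.0, 0.999, -0.034, -0.0]
force: [-0.9, 0.6, -2.9]
grip_width: 0.0137
gripper_force: 45.0
time: 60.4
tool_pos: [0.5339, 0.0516, 0.0369]
orientation: [0.0, 0.999, -0.034, -0.0]
force: [-0.3, -0.4, -3.6]
grip_width: 0.0138
gripper_force: 45.0
```

```bash
python3 -m inch '[0,0,0.25,0,0,0,0,0,0.2,0,0,0,0,0,0,0,0,0]'
python3 -m inch '[0,0,0.1,0,0,0,0,0,0,0,0,0]'
```

```text
time: 60.78
tool_pos: [0.5338, 0.0516, 0.0324]
orientation: [0.0, 0.999, -0.034, -0.0]
force: [-0.0, 0.1, -1.8]
grip_width: 0.0135
gripper_force: 45.0
time: 61.02
tool_pos: [0.534, 0.0515, 0.0321]
orientation: [-0.0, 0.999, -0.034, -0.0]
force: [-4.8, -0.4, 11.9]
grip_width: 0.0138
gripper_force: 45.0
```

Floor contact with the logger seated; release, rise, look.

```bash
python3 -m inch '[0,0,0,0,0,0,0,0,0,0,0,0,0,0,0,0,0,0,0,0,0,0,0,0]' 0.4
python3 -m inch '[0,0,-2,0,0,0,0,0,-4,0,0,0,0,0,-4,0,0,0,0,0,-4,0,0,0,0,3,0,0,0,0,0,4,0,0,0,0,0,4,0,0,0,0,0,4,0,0,0,0,0,4,0,0,0,0,0,4,0,0,0,0,0,0,0,0,0,0,0,0,0,0,0]'
python3 - <<'E'
from place import *
ct=cam('top');cs=cam('scene')
save(cs,'s9.png')
o=np.zeros((480,800,3),np.uint8); a=cv2.resize(ct['color'][110:210,150:250,::-1],None,fx=4,fy=4,interpolation=cv2.INTER_CUBIC); b=cv2.resize(cs['color'][140:260,263:363,::-1],None,fx=4,fy=4,interpolation=cv2.INTER_CUBIC)
o[:400,:400]=a; o[:480,400:]=b
cv2.imwrite('pics/p3.png',o)
H=w2w([.105,0,.104],WELL); print('handle pred',H)
E
python3 g.py .6590 .2030 .17 -3.8
```

```text
time: 61.52
tool_pos: [0.5339, 0.0516, 0.0315]
orientation: [0.0, 0.999, -0.034, -0.0]
force: [0.3, -0.4, -0.5]
grip_width: 0.0375
gripper_force: 0.0
handle pred [0.65976652 0.20330169 0.104     ]
t 61.62 [0.534  0.0516 0.0315] w 0.0378 F [-0.8 -0.2  0. ] j [-0.75  0.53  0.68  2.08 -0.51  0.7  -1.37]
xax [ 0.998 -0.067 -0.   ] yax [-0.067 -0.998  0.   ] zax [-0. -0. -1.]
ROT [ 0.   -0.   89.95] n 10 [ 0. -0.  9.] | SHIFT(goal tool axes,cm) [-15.93 -11.47 -13.85] n 6 [-2.66 -1.91 -2.31]invalid input
```

View pics/p3.png

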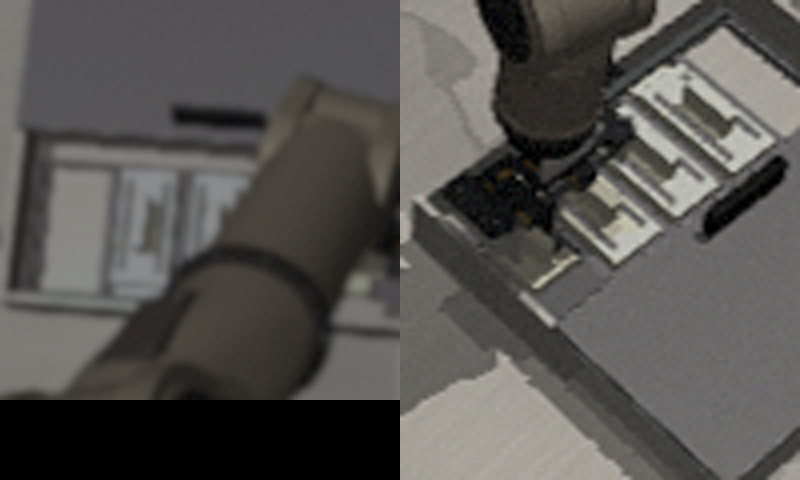

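```bash
python3 -m inch '[0,0,-2,0,0,0, 0,0,-4,0,0,0, 0,0,-4,0,0,0, 0,0,-4,0,0,0, 0,4,0,0,0,0, 0,4,0,0,0,0, 0,4,0,0,0,0, 0,4,0,0,0,0, 0,4,0,0,0,0, 0,0,0,0,0,0, 0,0,0,0,0,0]'
python3 - <<'E'
from place import *
ct=cam('top');cs=cam('scene')
o=np.zeros((600,800,3),np.uint8); a=cv2.resize(ct['color'][110:210,150:250,::-1],None,fx=4,fy=4,interpolation=cv2.INTER_CUBIC); b=cv2.resize(cs['color'][130:240,263:363,::-1],None,fx=4,fy=4,interpolation=cv2.INTER_CUBIC)
o[:400,:400]=a; o[:440,400:]=b
cv2.imwrite('pics/p4.png',o[:440])
E
python3 g.py .6595 .2030 .18 -3.8
```

```text
time: 63.0
tool_pos: [0.5206, -0.1476, 0.1723]
orientation: [-0.0, 0.999, -0.034, 0.0]
force: [-0.5, 0.4, 0.4]
grip_width: 0.0376
gripper_force: 0.0
t 63.1 [ 0.5208 -0.1468  0.1719] w 0.0373 F [-0.5 -0.  -0.3] j [-0.57  0.34  0.89  1.98 -0.32  0.97 -1.15]
xax [ 0.998 -0.066  0.   ] yax [-0.066 -0.998 -0.   ] zax [ 0.  0. -1.]
ROT [-1.000e-02 -3.000e-02 -8.997e+01] n 10 [-0. -0. -9.] | SHIFT(goal tool axes,cm) [35.82 11.52 -0.81] n 9 [ 3.98  1.28 -0.09]
```

View pics/p4.png

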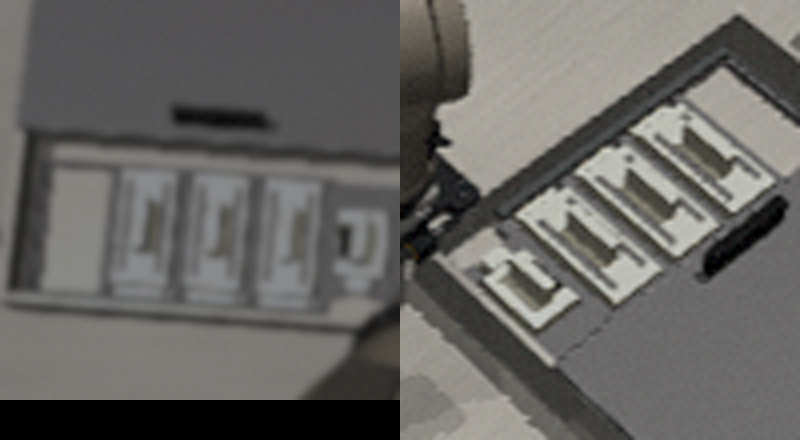

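```bash
python3 -m inch '[0,0,0,0,0,-9,0,0,0,0,0,-9,0,0,0,0,0,-9,0,0,0,0,0,-9,0,0,0,0,0,-9,0,0,0,0,0,-9,0,0,0,0,0,-9,0,0,0,0,0,-9,0,0,0,0,0,-9,0,0,0,0,0,-9]' 0.7
python3 -m inch '[3.98,1.28,-0.09,0,0,0,3.98,1.28,-0.09,0,0,0,3.98,1.28,-0.09,0,0,0,3.98,1.28,-0.09,0,0,0,3.98,1.28,-0.09,0,0,0,3.98,1.28,-0.09,0,0,0,3.98,1.28,-0.09,0,0,0,3.98,1.28,-0.09,0,0,0,3.98,1.28,-0.09,0,0,0,0,0,0,0,0,0,0,0,0,0,0,0]'
python3 g.py .6595 .2030 .077 -3.8
```

```text
time: 64.35
tool_pos: [0.5207, -0.1468, 0.1717]
orientation: [-0.0, 0.728, 0.685, -0.0]
force: [-0.4, 0.5, 0.1]
grip_width: 0.0658
gripper_force: 0.0
time: 65.72
tool_pos: [0.659, 0.2019, 0.1795]
orientation: [0.0, 0.73, 0.683, -0.0]
force: [-0.8, -0.6, 0.4]
grip_width: 0.0655
gripper_force: 0.0
t 65.72 [0.659  0.2019 0.1795] w 0.0655 F [-0.8 -0.6  0.4] j [-0.68  0.5   0.42  1.61 -0.22  1.08 -0.28]
xax [ 0.066  0.998 -0.001] yax [ 0.998 -0.066 -0.   ] zax [-0.    -0.001 -1.   ]
ROT [-0.02  0.05 -0.01] n 1 [-0.02  0.05 -0.01] | SHIFT(goal tool axes,cm) [ 0.12  0.04 10.25] n 3 [0.04 0.01 3.42]
```

```bash
python3 -m inch '[0.1,0,3,0,0,0,0,0,3,0,0,0,0,0,3,0,0,0,0,0,1.2,0,0,0,0,0,0,0,0,0]'
python3 -m inch '[0,0,0,0,0,0,0,0,0,0,0,0,0,0,0,0,0,0,0,0,0,0,0,0,0,0,0,0,0,0,0,0,0,0,0,0]' 0 30
python3 -m inch '[0,-1,0,0,0,0,0,-2,0,0,0,0,0,-2,0,0,0,0,0,-2,0,0,0,0,0,-2,0,0,0,0,0,-2,0,0,0,0,0,-2,0,0,0,0,0,-2,0,0,0,0,0,-2,0,0,0,0,0,-1,0,0,0,0,0,0,0,0,0,0]'
python3 -m inch '[0,-0.3,0,0,0,0,0,-0.3,0,0,0,0,0,-0.2,0,0,0,0,0,0,0,0,0,0]'
python3 -m inch '[0,-0.2,0,0,0,0,0,-0.2,0,0,0,0,0,-0.2,0,0,0,0,0,0,0,0,0,0]'
```

```text
time: 66.35
tool_pos: [0.6593, 0.202, 0.0777]
orientation: [-0.0, 0.731, 0.683, -0.0]
force: [0.9, -0.1, 1.1]
grip_width: 0.0656
gripper_force: 0.0
time: 67.1
tool_pos: [0.6595, 0.2027, 0.0776]
orientation: [-0.0, 0.73, 0.683, -0.0]
force: [0.1, 0.4, 1.1]
grip_width: 0.0144
gripper_force: 30.0
time: 68.47
tool_pos: [0.4789, 0.2148, 0.0776]
orientation: [-0.0, 0.73, 0.683, -0.001]
force: [-3.7, -0.1, -2.6]
grip_width: 0.014
gripper_force: 30.0
time: 68.97
tool_pos: [0.4719, 0.2152, 0.0776]
orientation: [-0.0, 0.73, 0.683, -0.0]
force: [2.2, -0.2, -6.9]
grip_width: 0.0137
gripper_force: 30.0
time: 69.47
tool_pos: [0.47, 0.2153, 0.0777]
orientation: [0.002, 0.731, 0.682, 0.003]
force: [32.0, -0.8, -37.8]
grip_width: 0.0137
gripper_force: 30.0
```

```bash
python3 -m inch '[0,0.35,0,0,0,0,0,0,0,0,0,0]'
python3 -m inch '[0,0,0,0,0,0,0,0,0,0,0,0,0,0,0,0,0,0,0,0,0,0,0,0]' 0.6
python3 -m inch '[0,0,-2,0,0,0,0,0,-4,0,0,0,0,0,-4,0,0,0,0,0,-4,0,0,0, 4,-2,-2,0,0,0, 4,-2,-2,0,0,0, 4,-2,-2,0,0,0,4,-2,-2,0,0,0,4,-2,0,0,0,0,4,-2,0,0,0,0,0,0,0,0,0,0,0,0,0,0,0,0]'
python3 - <<'E'
from place import *
cs=cam('scene');ct=cam('top')
save(cs,'end.png')
for n,c in(('top',ct),('scene',cs)):
    for q in('tumbler','bowl','jar'):
        for r in ctrl.trace(n,q)[:1]: print(n,q,round(r['p'],2),np.round(r['centre'],1))
E
```

```text
time: 69.72
tool_pos: [0.47, 0.2154, 0.0776]
orientation: [0.0, 0.731, 0.683, 0.0]
force: [7.9, -0.8, -11.6]
grip_width: 0.0139
gripper_force: 30.0
time: 70.22
tool_pos: [0.4694, 0.2156, 0.0777]
orientation: [-0.0, 0.73, 0.683, 0.0]
force: [-0.2, 0.4, -0.4]
grip_width: 0.0502
gripper_force: 0.0
time: 71.72
tool_pos: [0.3663, 0.4624, 0.2975]
orientation: [0.0, 0.731, 0.683, -0.0]
force: [0.7, -0.1, 0.2]
grip_width: 0.0567
gripper_force: 0.0
top tumbler 0.2 [128.5 166.9]
top bowl 0.8 [361.5 154.7]
top jar 0.69 [130.1 163.7]
scene tumbler 0.87 [161.3 257.4]
scene bowl 0.74 [197.3 309.2]
scene jar 0.75 [378.2 128.3]
```

View pics/end.png

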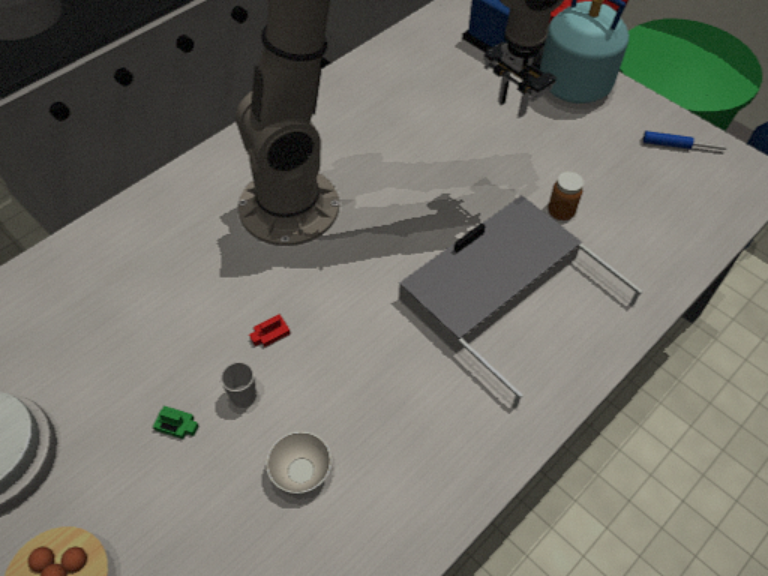

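The picture shows the cover shut over the whole well. The jar (378,128), tumbler (161,257) and bowl (197,309) are where they began, and no white plates or logger are left on the bench.

```bash
python3 -c "
from cell import ctrl
print(ctrl.sign_off())"
```

```text
the job is handed in; nothing more can be done
None
```

The job is handed in at about 72 s: all three cold plates on the bench are seated in bays 1–3, the logger is in its keyed pocket, the cover is fully shut, and the tumbler, bowl and jar have not moved.

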